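Load the shaker carrier with scaffold plugs

TASK

Take the clean six-well carrier down from the drying stand: slide it up until the stud heads stand in the wide ends of its keyholes, then draw it off the studs. Stand it upright on the shaker platform between the two bars, and slide the movable bar up until the carrier sits snug and square between them. Put every ceramic plug from the bench pad into a well of its own, and leave the other things on the bench where they are.

Things in the scene. Friction and masses are not known exactly. Their poses are not given: they have to be found in the camera images.
- stand: low white drying stand, fixed: upright board 270 wide, 142 high, over a drip tray (rim 16 high, reaching 142 to the front). Origin on the bench under the middle of the board's front face; x along the board, z up, its front, where the carrier hangs, is -y. Two studs at x = +-58, z = 130: neck 5.5 diameter, 6.5 long, then a head 13 diameter, 3 thick
- carrier_grip (a point): grip point of the loose grey six-well carrier (about 350 g), in its upright handle plate: 50 along x, 10 thick along y, 26 to 80 above the carrier's underside, this point 66 above it. x along the carrier, y to its back plate, z up. Over all 150 by 90, y = -43 to +47. Clear between handle and back plate: 38, so open the fingers to 45 at most
- keyhole (a point): middle of the wide end of the keyhole at the carrier's -x end (the other is 116 away along x), in the 4 thick back plate, 48 above the underside; the plate is 76 high. Wide end 21 across; above it a slot 7.5 wide. Hanging on the stand's studs (same x, y axes; it leans a little), it must go straight up 15.5, give or take 4, then at least 12, better 40, out to the stand's -y
- well0 (a point): point on the axis of a round well of the carrier where the middle of a seated plug comes to lie: 19 above the carrier's underside, 7 below the well's mouth (the block's top is 26 above the underside), at x = -46, y = -23 from the handle's middle. The well is 31 diameter, 18 deep. Axes as the carrier's
- well1 (a point): point on the axis of a round well of the carrier where the middle of a seated plug comes to lie: 19 above the carrier's underside, 7 below the well's mouth (the block's top is 26 above the underside), at x = 0, y = -23 from the handle's middle. The well is 31 diameter, 18 deep. Axes as the carrier's
- well2 (a point): point on the axis of a round well of the carrier where the middle of a seated plug comes to lie: 19 above the carrier's underside, 7 below the well's mouth (the block's top is 26 above the underside), at x = 46, y = -23 from the handle's middle. The well is 31 diameter, 18 deep. Axes as the carrier's
- well3 (a point): point on the axis of a round well of the carrier where the middle of a seated plug comes to lie: 19 above the carrier's underside, 7 below the well's mouth (the block's top is 26 above the underside), at x = -46, y = 23 from the handle's middle. The well is 31 diameter, 18 deep. Axes as the carrier's
- well4 (a point): point on the axis of a round well of the carrier where the middle of a seated plug comes to lie: 19 above the carrier's underside, 7 below the well's mouth (the block's top is 26 above the underside), at x = 0, y = 23 from the handle's middle. The well is 31 diameter, 18 deep. Axes as the carrier's
- well5 (a point): point on the axis of a round well of the carrier where the middle of a seated plug comes to lie: 19 above the carrier's underside, 7 below the well's mouth (the block's top is 26 above the underside), at x = 46, y = 23 from the handle's middle. The well is 31 diameter, 18 deep. Axes as the carrier's
- shaker: white orbital shaker, fixed; flat platform 260 (x) by 270 (y), top 100 above the bench. Origin on the bench under its middle, z up. Two aluminium bars along x, 18 high: the fixed bar's inner face at y = +75, the movable bar on the -y side, sliding along y. The carrier goes between them with its 90 depth across the bars, back plate to either bar, its middle within 50 of the platform's middle along x
- clamp (a joint): position of the movable bar in m: the clear gap between the two bars is 0.080 + this value (range 0 to 0.07; 0.010 when snug on the carrier's 90 depth). It slides with about 2.5 N of friction and stays where it is left.
- clamp_grip (a point): middle of the upright black round knob of the movable bar, 22 diameter, its top 148 above the bench, this point 136 above the bench; it stands 34 behind the bar's inner face on a 10 high bracket. Axes as the shaker's: moving the knob to the shaker's +y closes the bar.
- plug0_center (a point): centre of a loose white ceramic scaffold plug, an upright cylinder 22 diameter, 22 high, 20 g (11 above what it stands on; the bench pad is 2 thick). Four to six of the plugs are present. Its z axis is the cylinder's axis
- plug1_center (a point): centre of a loose white ceramic scaffold plug, an upright cylinder 22 diameter, 22 high, 20 g (11 above what it stands on; the bench pad is 2 thick). Four to six of the plugs are present. Its z axis is the cylinder's axis
- plug2_center (a point): centre of a loose white ceramic scaffold plug, an upright cylinder 22 diameter, 22 high, 20 g (11 above what it stands on; the bench pad is 2 thick). Four to six of the plugs are present. Its z axis is the cylinder's axis
- plug3_center (a point): centre of a loose white ceramic scaffold plug, an upright cylinder 22 diameter, 22 high, 20 g (11 above what it stands on; the bench pad is 2 thick). Four to six of the plugs are present. Its z axis is the cylinder's axis
- plug4_center (a point): centre of a loose white ceramic scaffold plug, an upright cylinder 22 diameter, 22 high, 20 g (11 above what it stands on; the bench pad is 2 thick). Four to six of the plugs are present. Its z axis is the cylinder's axis
- plug5_center (a point): centre of a loose white ceramic scaffold plug, an upright cylinder 22 diameter, 22 high, 20 g (11 above what it stands on; the bench pad is 2 thick). Four to six of the plugs are present. Its z axis is the cylinder's axis
- filter0: loose yellow syringe filter, disc 29 diameter with a hub below and a thin neck above, 27 high, on the pad; a bystander. Origin under its hub
- filter1: another such syringe filter, on the bench beyond the pad; a bystander
- flask: loose clear culture flask with a blue cap, lying flat, 165 by 84 by 36 high, beyond the pad; a bystander. Origin under its middle
- bottle: loose glass medium bottle, 74 diameter, 160 high; a bystander. Origin under its middle
- petri: loose petri dish, 90 diameter, 14 high; a bystander. Origin under its middle

How it is judged (in metres and radians):
On the way, in this order (a step that is already met when the one before it is completed fails the run):
1. the carrier is off the studs of the drying stand (y of carrier_grip in the frame of stand below -0.065 m and angle between carrier_grip's own z axis and vertical below 0.5 rad), for 0.1 s.
2. the carrier stands on the shaker platform between the two bars (z of carrier_grip in the frame of shaker between 0.162 and 0.169 m and x of carrier_grip in the frame of shaker between -0.055 and 0.055 m and y of carrier_grip in the frame of shaker between -0.035 and 0.04 m and angle between carrier_grip's own z axis and vertical below 0.06 rad), for 0.2 s.
At the end, for the whole second after the job is handed in: Carrier flat on the shaker platform, square to the bars (3 degrees), within 55 mm of the middle along them; movable bar within 3 mm of snug (joint below 0.013); every plug present down in a well, one per well (its middle within 8 mm of the seated point of a well) (all of step 2 and angle between the y axis of carrier_grip and the y axis of shaker, either way round below 0.06 rad and value of joint clamp below 0.013 m and (distance between plug0_center and well0 below 0.008 m or distance between plug0_center and well1 below 0.008 m or distance between plug0_center and well2 below 0.008 m or distance between plug0_center and well3 below 0.008 m or distance between plug0_center and well4 below 0.008 m or distance between plug0_center and well5 below 0.008 m) and (distance between plug1_center and well0 below 0.008 m or distance between plug1_center and well1 below 0.008 m or distance between plug1_center and well2 below 0.008 m or distance between plug1_center and well3 below 0.008 m or distance between plug1_center and well4 below 0.008 m or distance between plug1_center and well5 below 0.008 m) and (distance between plug2_center and well0 below 0.008 m or distance between plug2_center and well1 below 0.008 m or distance between plug2_center and well2 below 0.008 m or distance between plug2_center and well3 below 0.008 m or distance between plug2_center and well4 below 0.008 m or distance between plug2_center and well5 below 0.008 m) and (distance between plug3_center and well0 below 0.008 m or distance between plug3_center and well1 below 0.008 m or distance between plug3_center and well2 below 0.008 m or distance between plug3_center and well3 below 0.008 m or distance between plug3_center and well4 below 0.008 m or distance between plug3_center and well5 below 0.008 m) and (distance between plug4_center and well0 below 0.008 m or distance between plug4_center and well1 below 0.008 m or distance between plug4_center and well2 below 0.008 m or distance between plug4_center and well3 below 0.008 m or distance between plug4_center and well4 below 0.008 m or distance between plug4_center and well5 below 0.008 m) and (distance between plug5_center and well0 below 0.008 m or distance between plug5_center and well1 below 0.008 m or distance between plug5_center and well2 below 0.008 m or distance between plug5_center and well3 below 0.008 m or distance between plug5_center and well4 below 0.008 m or distance between plug5_center and well5 below 0.008 m)); the robot touches nothing.
It fails at once if the carrier is tipped over (angle between carrier_grip's own z axis and vertical above 0.7 rad).
It fails at once if a bystander is pushed more than 40 mm from its place (distance of any of filter0, filter1, flask, bottle, petri from where it was at the start of the episode above 0.04 m).
Of plug0, plug1, plug2, plug3, plug4, plug5 only 4 to 6 are there at a start; the rules pass over those that are not, and their reading is None.
At some moment in a run one of plug0, plug1, plug2, plug3, plug4, plug5 may be knocked a few centimetres aside while the robot is not near it.
It also fails if it takes over 208 s, if anything falls off the work surface, if the arm or the gripper's body presses on something with over 40 N, if the wrist force passes 120 N, or if a joint passes its speed limit or range.

ROBOT

A 7-joint arm with a two-finger parallel gripper is mounted at the origin on the work surface. World frame = base frame: x ahead of the robot, y to its left, z up, the work surface at z = 0. Lengths are in mm, angles in rad, forces in N, time in s.
With the tool pointing down it reaches from about 425 to 1025 mm from the base axis. Payload 9.4 kg.
Tool frame: the origin (TCP) lies midway between the tips of the shut fingers; the grasp point (between the pads) lies 19 mm behind it; y points along the fingers, z is the direction in which the jaws open and shut, and the axes are right-handed (so a half turn about y gives the same grasp; the last joint's range is limited). The gripper opens to 93 mm and grips with 3 to 60 N. Pads are 15 mm wide; open, the fingers measure 128 mm over their backs; the gripper's body (75 mm by 188 mm) begins 65 mm behind the grasp point.
Start: joints at [-1.314, 0.599, -0.003, 1.599, 0.002, 0.943, -0.08], TCP at [237.54, 684.981, 218.618] pointing down, gripper open.
Joint ranges: [-2.57, 2.57], [-0.35, 1.97], [-1.29, 1.29], [0.11, 2.56], [-1.05, 4.19], [0.11, 1.86], [-2.63, 2.63]. Speed limits (rad/s): [2.22, 2.22, 3.01, 3.01, 3.14, 3.14, 3.14].

INTERFACE

Orientations are given as a rotation vector (axis times angle).
In Python, from workcell import ctrl gives the robot as it stands.
- The arm moves only by the tool step_arm, never from a script. Its argument "commands" is a list of rows, each a list of 7 numbers: the finger opening in m, from 0 to 0.093, then the shift along the tool's x, y, z in m, then the turn, a rotation vector about the tool's x, y, z in degrees. A call has 1 to 10 rows; each row is the pose to reach, as a shift and turn from the pose commanded when the call began, along the tool's axes at that moment; what a row does not reach only later rows make up. A row lasts 1/10 s, in which the tool goes at most 50 mm and 8.59 degrees, less where a joint would pass 70% of its speed; a pose out of reach is approached as far as the arm can. A call with a gripper value outside its range is refused whole. The fingers move at their own pace and stop on an object; "newtons" is the grip in N (left out, the last holds). Time passes only in rows, so rows that repeat a pose let the fingers close. It gives the time, the measured TCP pose, the force and the opening at its end, in the units of the state.
- ctrl.get_obs(): the state, without advancing time (a new reading comes with each control period).
- ctrl.camera(name): name is "scene" or "side" or "wrist"; returns a dict with "frame" (480x640x3 uint8, red, green, blue), "fx", "fy", "cx", "cy" (pixels), "k1" (the pictures are not rectified: a ray, as slopes to the right and down, at radius r is drawn at 1 + k1 r^2 times it, then the intrinsics apply), "R" (3x3) and "t" (3): a world point X has camera coordinates R X + t. Camera axes: x right, y down, z forward; pixel columns grow to the right and rows downward; lengths in mm; the calibration is good to about 2 mm. A picture is of the moment at which its call begins. There is no depth.
- ctrl.hand_in(): hands the job in, once; it reports no verdict.
The state is a dict: "t": time; "joints": joint angles; "joint_vel": joint speeds; "tau": joint torques, N m; "position": TCP position; "tool_rot": TCP orientation; "force": force on the tool from outside, world axes, zero at the start; "moment": the same for the moment, N m; "finger_gap": finger opening in mm.
Only numpy, scipy, OpenCV 4.12 (cv2) and the standard library are available. Lean on these libraries where they do the work, as an engineer would, in place of code of your own. Each camera call takes 0.05 s, during which the arm holds its last target.

## Working session

There is one attempt and no reset: what is moved stays moved. The work goes in short steps, Python scripts to look and compute and a tool call to move; the robot and the scene stay as the last step left them, time stands still between calls to the robot, and variables do not carry over. Pictures are saved under pics/ and viewed, and the job is handed in when it is done.

Besides the shell and the picture viewer there is one more tool, called after "Call:" as a command line: name --pt "numbers of a row" for each row, then --argument value for the rest. step_arm: Moves the arm, as the interface text tells. Its arguments: {"type":"object","properties":{"commands":{"type":"array"},"newtons":{"type":"number"}},"required":["commands"]}

```bash
ls; mkdir -p pics
python3 - <<'E'
from workcell import ctrl
import cv2
o=ctrl.get_obs(); print({k:o[k] for k in o if k not in('joint_vel','tau')})
for n in("scene","side","wrist"):
    c=ctrl.camera(n); cv2.imwrite(f"pics/{n}0.png",c["frame"][:,:,::-1]); print(n,{k:c[k] for k in c if k!="frame"})
E
```

```text
pics
{'t': 0.0, 'joints': array([-1.31372148,  0.60011782, -0.00255694,  1.60010003,  0.00182757,
        0.94286076, -0.07979198]), 'position': array([237.38200342, 684.54953229, 217.77568835]), 'tool_rot': array([-1.5563728 ,  0.2619812 , -0.26183016]), 'force': array([-0.49569911,  0.68908993, -0.2057182 ]), 'moment': array([ 0.01485501, -0.01338649,  0.02275283]), 'finger_gap': 93.34058508491002}
scene {'fx': 584.296833082105, 'fy': 584.296833082105, 'cx': 317.64783957726104, 'cy': 238.1742551090979, 'k1': -0.18182618246289628, 'R': array([[ 0.54027046,  0.84132807, -0.01658033],
       [ 0.67037468, -0.44223283, -0.59584219],
       [-0.50863113,  0.3108009 , -0.80293037]]), 't': array([-352.71157194, -314.42006043, 1469.39953715])}
side {'fx': 624.1134366878462, 'fy': 624.1134366878462, 'cx': 313.3778536837038, 'cy': 244.54705039070868, 'k1': -0.116280219418235, 'R': array([[-0.9791886 , -0.20257752,  0.01233014],
       [-0.12370241,  0.54756286, -0.82757032],
       [ 0.16089562, -0.81187269, -0.56122664]]), 't': array([ 595.07318041,  152.44022313, 1060.10475865])}
wrist {'fx': 391.93397495478416, 'fy': 391.93397495478416, 'cx': 312.347559102647, 'cy': 239.34604009477542, 'k1': -0.05343426530959644, 'R': array([[ 0.32740658,  0.94488128, -0.002073  ],
       [ 0.9162367 , -0.31694342,  0.24506566],
       [ 0.23090093, -0.08213547, -0.96950427]]), 't': array([-723.96448274,  -29.64447222,  389.57546249])}
```

View pics/scene0.png

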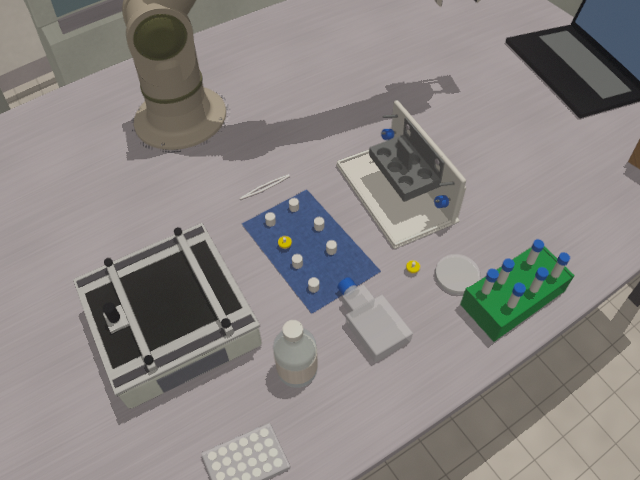

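View pics/side0.png

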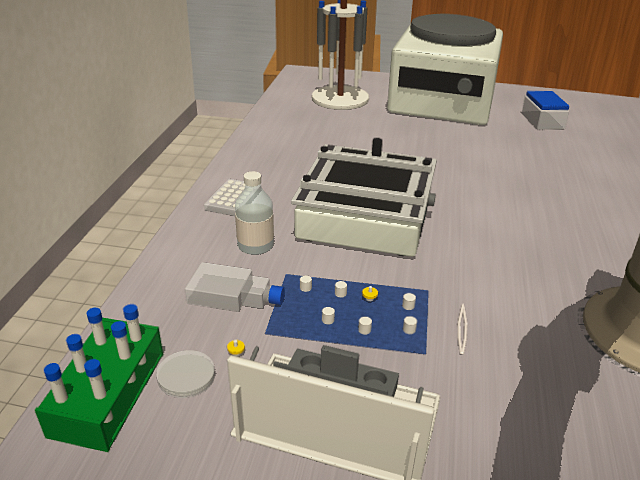

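View pics/wrist0.png

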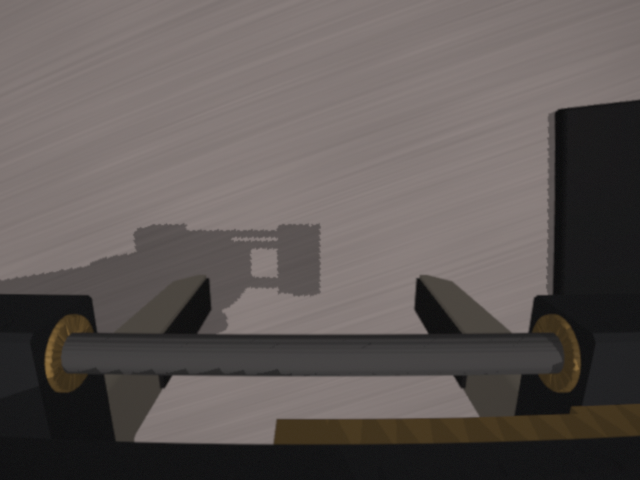

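The scene view shows six plugs on the pad, at about (270,219), (294,204), (319,224), (331,247), (297,261) and (313,285). The stand with the carrier is at (410,170), the shaker at (165,310), and the knob at (113,312). I'll zoom in next.

```bash
cat > h.py <<'E'
import numpy as np, cv2
from workcell import ctrl
from scipy.spatial.transform import Rotation as Rot
def K(c): return np.array([[c["fx"],0,c["cx"]],[0,c["fy"],c["cy"]],[0,0,1.]])
def ray(c,px):
    px=np.array(px,float).reshape(-1,1,2)
    u=cv2.undistortPoints(px,K(c),np.array([c["k1"],0,0,0.]),None,None).reshape(-1,2)
    d=np.c_[u,np.ones(len(u))]@c["R"]; o=-c["R"].T@c["t"]
    return o,d
def onz(c,px,z):
    o,d=ray(c,px); return o+d*((z-o[2])/d[:,2])[:,None]
def tri(c1,p1,c2,p2):
    o1,d1=ray(c1,p1);o2,d2=ray(c2,p2);out=[]
    for a,b in zip(d1,d2):
        s=np.linalg.lstsq(np.c_[a,-b],o2-o1,rcond=None)[0]
        A=o1+s[0]*a;B=o2+s[1]*b; out.append(np.r_[(A+B)/2,np.linalg.norm(A-B)])
    return np.array(out)
def proj(c,X):
    X=np.atleast_2d(np.array(X,float))
    return cv2.projectPoints(X,cv2.Rodrigues(c["R"])[0],c["t"],K(c),np.array([c["k1"],0,0,0.]))[0].reshape(-1,2)
def cam(n,save=None):
    c=ctrl.camera(n)
    if save: cv2.imwrite(f"pics/{save}.png",c["frame"][:,:,::-1])
    return c
def crop(c,x0,y0,x1,y1,s,name):
    im=c["frame"][y0:y1,x0:x1,::-1]; cv2.imwrite(f"pics/{name}.png",cv2.resize(im,None,fx=s,fy=s,interpolation=cv2.INTER_CUBIC))
E
python3 - <<'E'
from h import *
c=cam("scene"); d=cam("side")
crop(c,330,95,480,250,5,"a1"); crop(d,220,330,450,480,3.4,"a2"); crop(c,70,220,270,410,3.9,"a3"); crop(d,280,130,450,265,4.4,"a4")
def comps(c,mask,lo=20):
    n,l,s,ct=cv2.connectedComponentsWithStats(mask.astype(np.uint8)); return [(s[i],ct[i]) for i in range(1,n) if s[i][4]>=lo]
for nm,cc in(("scene",c),("side",d)):
    f=cc["frame"].astype(int); 
    blue=(f[:,:,2]>f[:,:,0]+35)&(f[:,:,2]<140)
    b=max(comps(cc,blue),key=lambda t:t[0][4]); print(nm,"pad",b)
    x,y,w,h,_=b[0]
    wh=np.zeros(blue.shape,bool); wh[y:y+h,x:x+w]=(f.min(2)[y:y+h,x:x+w]>120)
    for s,ct in comps(cc,wh,30): print(s,ct.round(1))
E
```

```text
scene pad (array([ 242,  190,  138,  123, 7230], dtype=int32), array([310.86168741, 250.63042877]))
[ 242  190   62   33 1103] [264.5 200.8]
[ 308  190   72   79 2295] [351.6 219.4]
[357 190  23  33 415] [371.5 201.1]
[265 212  10  11  78] [269.6 216.2]
[314 217  10   9  74] [318.6 220.8]
[ 242  225   68   88 3015] [264.3 283.2]
[326 240  11   9  82] [331.  244.2]
[292 254  11  10  84] [296.8 258.1]
[ 343  273   37   40 1016] [364.6 296.1]
[308 277  11  12  95] [313.1 282. ]
[314 298  29  15 227] [331.1 307. ]
side pad (array([ 265,  274,  163,   80, 8151], dtype=int32), array([349.03852288, 314.86970924]))
[265 274  21  26 265] [272.7 281.4]
[ 294  274  134   23 1457] [368.6 280.4]
[403 293  13  17 171] [408.9 300.7]
[265 305   9  25 125] [267.5 314.2]
[322 307  13  17 181] [327.7 314.9]
[359 317  13  18 188] [364.8 324.9]
[404 316  13  18 189] [409.8 324.2]
[426 326   2  28  34] [426.8 341.3]
[ 265  335  151   19 1214] [313.6 346.3]
```

View pics/a1.png

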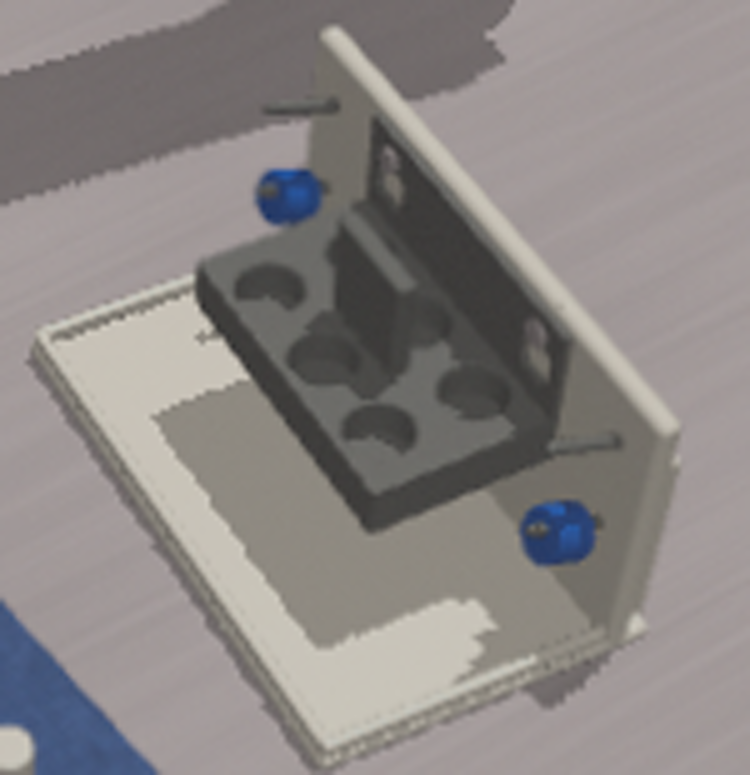

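View pics/a2.png

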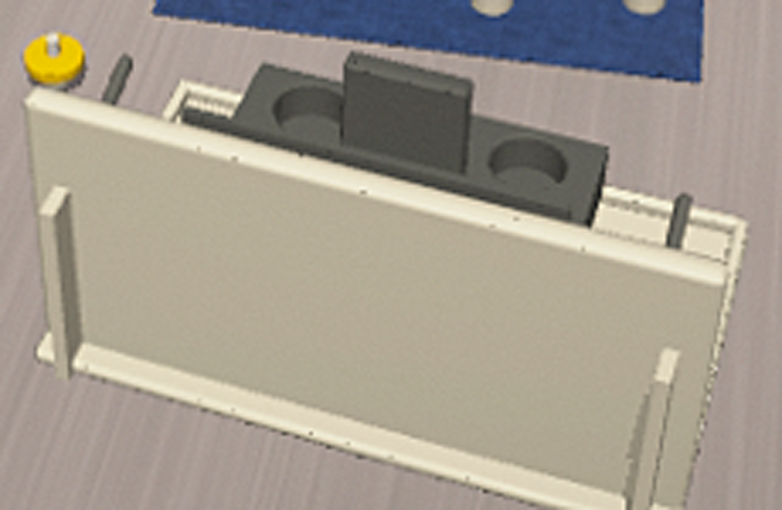

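View pics/a3.png

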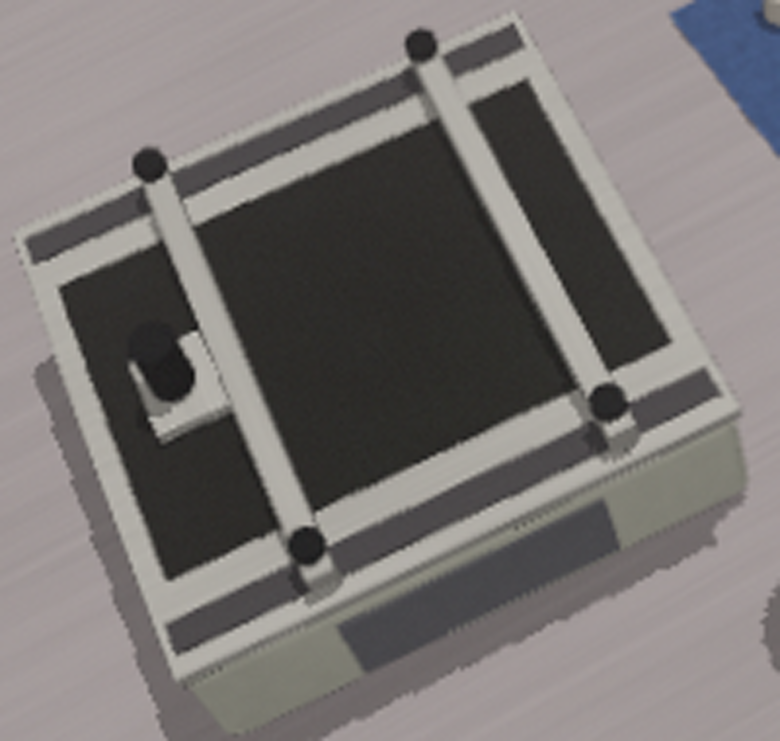

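View pics/a4.png

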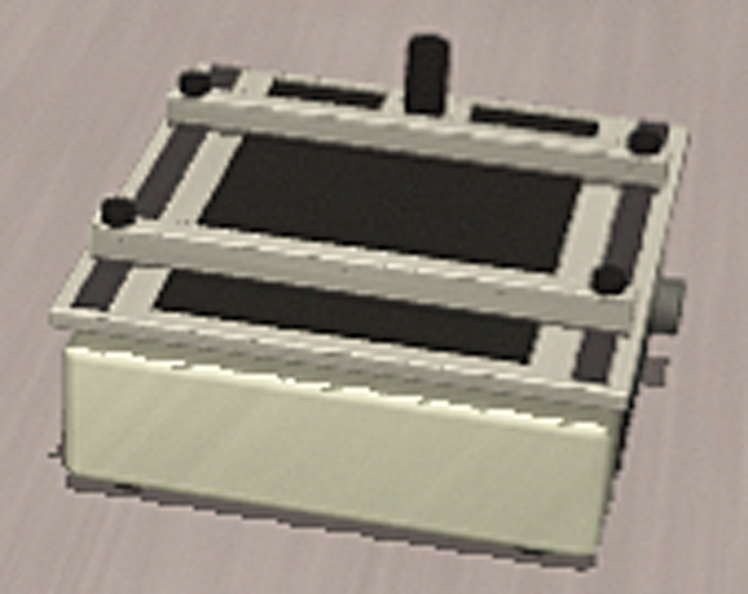

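Run:
```python
from h import *
c=cam("scene"); d=cam("side")
A=lambda p:np.array(p,float)/5+[330,95]
B=lambda p:np.array(p,float)/3.4+[220,330]
C=lambda p:np.array(p,float)/3.9+[70,220]
D=lambda p:np.array(p,float)/4.4+[280,130]
np.set_printoptions(suppress=True,precision=1)
f=onz(c,A([[320,38],[665,432]]),142); print("board front top",f,np.linalg.norm(f[1]-f[0]))
f=onz(d,B([[35,92],[722,280]]),142); print("board back top side view",f,np.linalg.norm(f[1]-f[0]))
t=onz(c,A([[35,345],[322,755]]),16);print("tray rim front",t,np.linalg.norm(t[1]-t[0]))
p=onz(c,C([[15,238],[515,12],[742,410],[180,680]]),100); print("plat",p,p.mean(0),[np.linalg.norm(p[i]-p[i-3]) for i in range(4)])
p2=onz(d,D([[625,400],[50,318]]),100); print("plat side near",p2)
h=onz(c,A([[345,210],[365,205],[420,285],[400,293]]),146.5);print("handle scene",h,h.mean(0))
h=onz(d,B([[346,72],[352,53],[472,80],[468,103]]),146.5);print("handle side",h,h.mean(0))
s=A([[362,230],[400,290]])
print("knob scene",onz(c,C([[156,342]]),148),"side",onz(d,D([[428,42]]),148))
# bar ends knobs
print("bar caps", onz(c,C([[149,165],[305,545],[421,45],[608,402]]),125))
# bars inner edges top
print("mov inner top z118",onz(c,C([[185,190],[318,545]]),118),"fix inner",onz(c,C([[425,85],[585,400]]),118))
```

```text
board front top [[393.4 369.3 142. ]
 [653.9 340.3 142. ]] 262.1726879709047
board back top side view [[647.2 348.  142. ]
 [385.8 386.1 142. ]] 264.1003297510312
tray rim front [[380.3 228.   16. ]
 [637.3 197.3  16. ]] 258.87681441599887
plat [[ 420.  -390.3  100. ]
 [ 432.1 -124.1  100. ]
 [ 689.1 -138.2  100. ]
 [ 673.3 -403.4  100. ]] [ 553.6 -264.   100. ] [np.float64(266.43169746431596), np.float64(257.33974035670684), np.float64(265.6979013852587), np.float64(253.73227611635807)]
plat side near [[ 424.5 -112.1  100. ]
 [ 678.5 -124.3  100. ]]
handle scene [[489.8 307.7 146.5]
 [492.  316.5 146.5]
 [541.2 306.3 146.5]
 [540.3 296.7 146.5]] [515.8 306.8 146.5]
handle side [[533.1 316.1 146.5]
 [532.8 305.3 146.5]
 [485.3 310.2 146.5]
 [485.  322.7 146.5]] [509.1 313.6 146.5]
knob scene [[ 547.  -347.7  148. ]] side [[ 540.2 -348.4  148. ]]
bar caps [[ 437.2 -317.   125. ]
 [ 658.6 -330.3  125. ]
 [ 445.  -176.5  125. ]
 [ 667.3 -189.5  125. ]]
mov inner top z118 [[ 454.8 -307.3  118. ]
 [ 657.6 -325.7  118. ]] fix inner [[ 462.6 -184.   118. ]
 [ 657.1 -196.7  118. ]]
```

```bash
cat >> h.py <<'E'
np.set_printoptions(suppress=True,precision=2)
def tool():
    o=ctrl.get_obs(); return np.array(o["position"]),Rot.from_rotvec(o["tool_rot"]).as_matrix(),o
def goal(yaw_z,pos,flip=False):
    """tool y down, tool z at world yaw yaw_z deg"""
    p,R,o=tool(); a=np.deg2rad(yaw_z)
    z=np.array([np.cos(a),np.sin(a),0]); y=np.array([0,0,-1.]); x=np.cross(y,z)
    G=np.c_[x,y,z]
    sh=R.T@(np.array(pos)-p)/1000; rv=Rot.from_matrix(R.T@G).as_rotvec(degrees=True)
    print("shift",np.round(sh,4),"turn",rv.round(2), "t",o["t"])
def st():
    p,R,o=tool(); print("t",o["t"],"tcp",p.round(1),"yawz",np.rad2deg(np.arctan2(R[1,2],R[0,2])).round(2),"tilt",(R[:,1]).round(3),"F",o["force"].round(1),"gap",round(o["finger_gap"],1),"j",np.round(o["joints"],2))
E
python3 - <<'E'
from h import *
st(); p,R,o=tool(); print(R)
c=cam("wrist"); C=-c["R"].T@c["t"]; print("cam pos in tool",R.T@(C-p)); print("cam axes in tool",(c["R"]@R))
goal(-96.5,[512,310,235]); goal(83.5,[512,310,235])
# plug tri
s=cam("scene"); d=cam("side")
ps=[[269.6,216.2],[294,202],[318.6,220.8],[331,244.2],[296.8,258.1],[313.1,282]]
pt=onz(s,ps,24);print(pt)
print(proj(d,pt))
E
```

```text
t 0.35 tcp [237.5 684.9 218.4] yawz 70.88 tilt [-0. -0. -1.] F [-0.6  0.6  0. ] gap 93.3 j [-1.31  0.6  -0.    1.6   0.    0.94 -0.08]
[[ 0.94 -0.    0.33]
 [-0.33 -0.    0.94]
 [ 0.   -1.   -0.  ]]
cam pos in tool [ -66.89 -165.64   -0.07]
cam axes in tool [[-0.    0.    1.  ]
 [ 0.97 -0.24  0.  ]
 [ 0.24  0.97 -0.  ]]
shift [ 0.38 -0.02 -0.26] turn [ -0.   167.38   0.02] t 0.4
shift [ 0.38 -0.02 -0.26] turn [  0.02 -12.62   0.  ] t 0.4
[[434.12  19.99  24.  ]
 [429.18  83.53  24.  ]
 [501.82  99.83  24.  ]
 [566.75  88.07  24.  ]
 [557.75  11.89  24.  ]
 [623.41   8.86  24.  ]]
[[407.35 295.32]
 [407.19 318.81]
 [363.22 319.02]
 [326.58 309.25]
 [339.29 283.35]
 [304.15 277.56]]
```

Call:
step_arm --pt "0.036 0.38 -0.015 -0.26 0 -12.6 0" --pt "0.036 0.38 -0.015 -0.26 0 -12.6 0" --pt "0.036 0.38 -0.015 -0.26 0 -12.6 0" --pt "0.036 0.38 -0.015 -0.26 0 -12.6 0" --pt "0.036 0.38 -0.015 -0.26 0 -12.6 0" --pt "0.036 0.38 -0.015 -0.26 0 -12.6 0" --pt "0.036 0.38 -0.015 -0.26 0 -12.6 0" --pt "0.036 0.38 -0.015 -0.26 0 -12.6 0" --pt "0.036 0.38 -0.015 -0.26 0 -12.6 0" --pt "0.036 0.38 -0.015 -0.26 0 -12.6 0"

```text
t: 1.5
position: [515.4, 308.6, 234.1]
tool_rot: [-1.571, 0.094, -0.098]
force: [0.8, 0.1, -1.0]
finger_gap: 36.1
```

Call:
step_arm --pt "0.036 0 0 0 0 0 0" --pt "0.036 0 0 0 0 0 0" --pt "0.036 0 0 0 0 0 0" --pt "0.036 0 0 0 0 0 0"

```text
t: 1.9
position: [510.3, 316.6, 233.6]
tool_rot: [-1.569, 0.087, -0.087]
force: [-0.4, 0.1, -0.7]
finger_gap: 36.0
```

Run:
```python
from h import *
st(); c=cam("wrist","w1")
```

```text
t 1.9 tcp [510.3 316.6 233.6] yawz 83.64 tilt [-0.  0. -1.] F [-0.4  0.1 -0.7] gap 36.0 j [-0.61  0.43 -0.05  1.88  0.03  0.83  0.78]
```

View pics/w1.png

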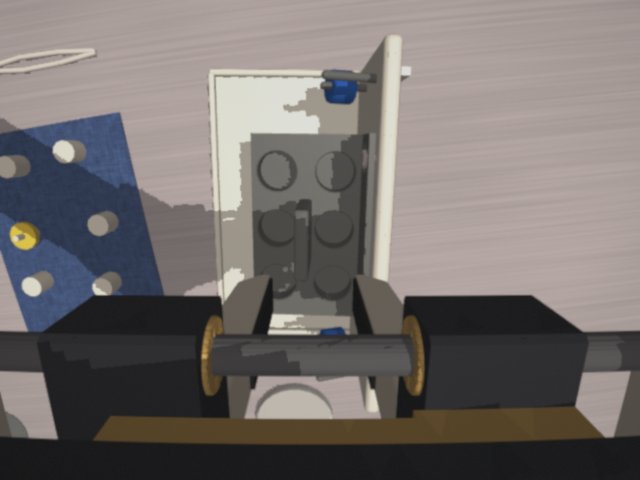

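Run:
```python
from h import *
c=cam("wrist"); crop(c,200,30,420,330,2,"w1b")
crop(c,235,120,405,300,4,"w1c")
p,R,o=tool(); print(proj(c,[[p[0],p[1],146.5],[p[0],p[1],132]]))
```

```text
[[312.42 244.26]
 [312.44 238.97]]
```

View pics/w1c.png

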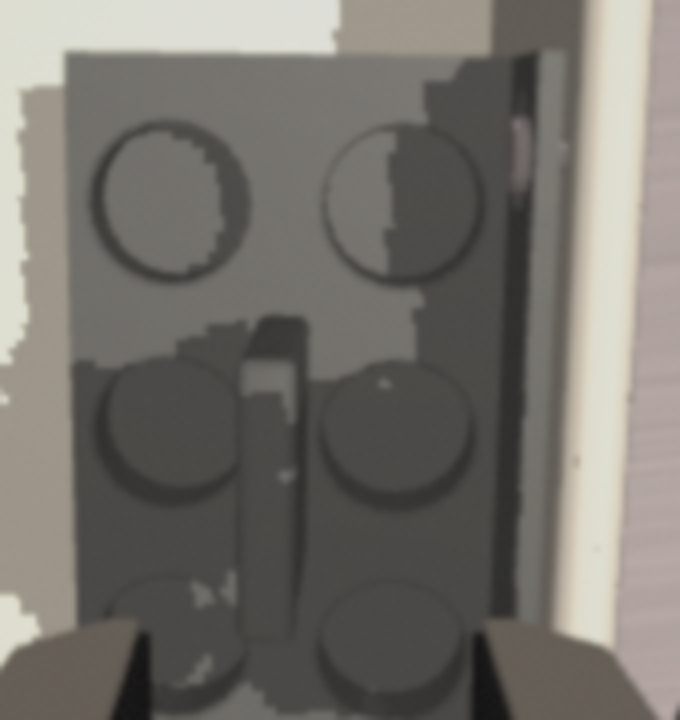

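View pics/w1b.png

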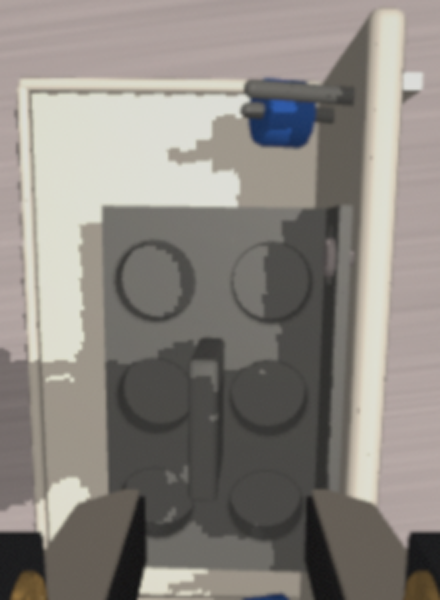

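Run:
```python
from h import *
c=cam("wrist"); W=lambda p:np.array(p,float)/4+[235,120]
h=onz(c,W([[243,360],[296,360],[240,638],[294,638]]),146.5); print(h,h.mean(0), np.linalg.norm(h[0]-h[2]),np.linalg.norm(h[0]-h[1]))
v=(h[2]+h[3]-h[0]-h[1]); print("handle yaw",np.rad2deg(np.arctan2(v[1],v[0])))
w=onz(c,W([[585,0],[557,570]]),142); print("board front top",w); v=w[1]-w[0]; print(np.rad2deg(np.arctan2(v[1],v[0])))
b=onz(c,W([[66,55],[515,55],[78,600],[492,600]]),92.5);print("block",b, np.linalg.norm(b[0]-b[1]))
m=h.mean(0); goal(83.6,[m[0],m[1],132.5-19]); goal(83.6,[m[0],m[1],233])
```

```text
[[486.61 307.48 146.5 ]
 [487.57 316.08 146.5 ]
 [534.24 301.12 146.5 ]
 [535.26 310.29 146.5 ]] [510.92 308.74 146.5 ] 48.05793212429177 8.65116710404889
handle yaw -7.263175276788796
board front top [[436.07 367.89 142.  ]
 [529.64 356.42 142.  ]]
-6.992629215292758
block [[433.64 277.78  92.5 ]
 [443.17 362.47  92.5 ]
 [541.58 264.18  92.5 ]
 [551.05 348.98  92.5 ]] 85.23074409485032
shift [ 0.    0.12 -0.01] turn [-0.   -0.03 -0.01] t 2.05
shift [ 0.    0.   -0.01] turn [-0.   -0.03 -0.01] t 2.05
```

Call:
step_arm --pt "0.036 0.0015 0 -0.007 0 0.6 0" --pt "0.036 0.0015 0.02 -0.007 0 0.6 0" --pt "0.036 0.0015 0.04 -0.007 0 0.6 0" --pt "0.036 0.0015 0.06 -0.007 0 0.6 0" --pt "0.036 0.0015 0.07 -0.007 0 0.6 0" --pt "0.036 0.0015 0.07 -0.007 0 0.6 0"

```text
t: 2.65
position: [511.6, 307.0, 162.5]
tool_rot: [-1.57, 0.099, -0.097]
force: [1.0, -0.5, -0.2]
finger_gap: 35.8
```

Run:
```python
from h import *
st(); c=cam("wrist","w2")
```

```text
t 2.65 tcp [511.6 307.  162.5] yawz 82.85 tilt [-0. -0. -1.] F [ 1.  -0.5 -0.2] gap 35.8 j [-0.6   0.51 -0.05  1.95  0.04  0.68  0.77]
```

View pics/w2.png

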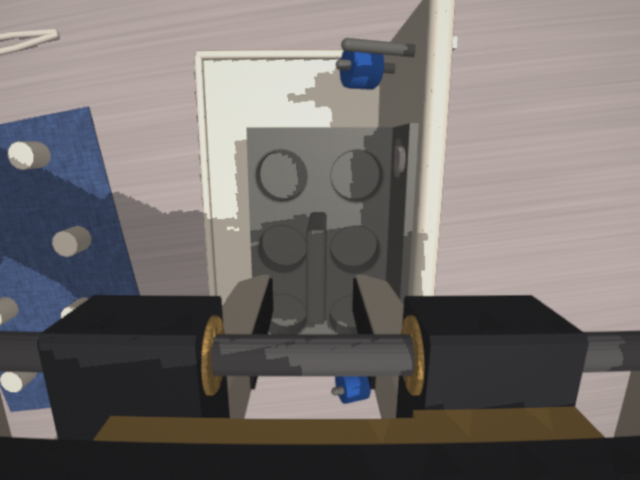

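Call:
step_arm --pt "0.036 0 0.01 0.003 0 0 0" --pt "0.036 0 0.025 0.003 0 0 0" --pt "0.036 0 0.04 0.003 0 0 0" --pt "0.036 0 0.049 0.003 0 0 0" --pt "0.036 0 0.049 0.003 0 0 0" --pt "0.036 0 0.049 0.003 0 0 0"

```text
t: 3.3
position: [512.7, 310.9, 114.9]
tool_rot: [-1.568, 0.097, -0.098]
force: [-0.9, -0.6, 0.5]
finger_gap: 36.1
```

Run:
```python
from h import *
st(); c=cam("wrist"); crop(c,200,100,440,340,2.5,"w3")
```

```text
t 3.3 tcp [512.7 310.9 114.9] yawz 82.88 tilt [ 0.  0. -1.] F [-0.9 -0.6  0.5] gap 36.1 j [-0.61  0.58 -0.05  1.98  0.05  0.58  0.76]
```

View pics/w3.png

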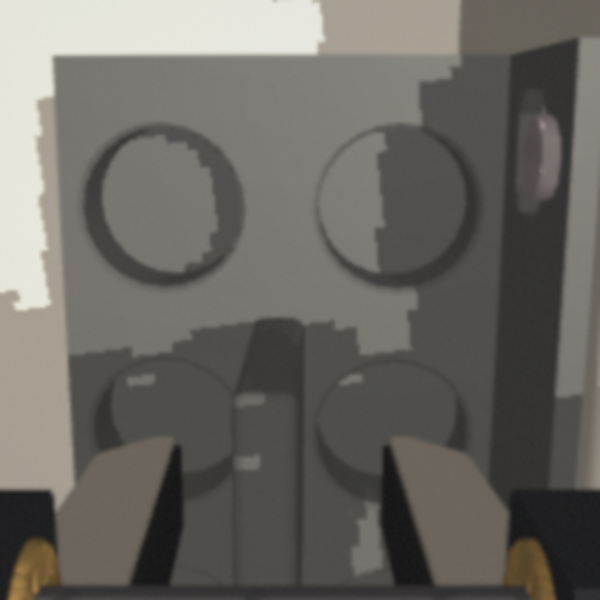

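Call:
step_arm --pt "0.036 0 0.001 -0.0015 0 0 0" --pt "0.036 0 0.001 -0.0015 0 0 0" --pt "0.0 0 0.001 -0.0015 0 0 0" --pt "0.0 0 0.001 -0.0015 0 0 0" --pt "0.0 0 0.001 -0.0015 0 0 0" --pt "0.0 0 0.001 -0.0015 0 0 0" --newtons 30

```text
t: 3.95
position: [512.4, 309.2, 113.9]
tool_rot: [-1.568, 0.098, -0.098]
force: [-2.2, -0.8, 9.4]
finger_gap: 10.4
```

Run:
```python
from h import *
st(); c=cam("wrist"); crop(c,200,100,440,340,2.5,"w4")
```

```text
t 3.95 tcp [512.4 309.2 113.9] yawz 82.87 tilt [ 0.  0. -1.] F [-2.2 -0.8  9.4] gap 10.4 j [-0.61  0.58 -0.05  1.98  0.05  0.58  0.76]
```

View pics/w4.png

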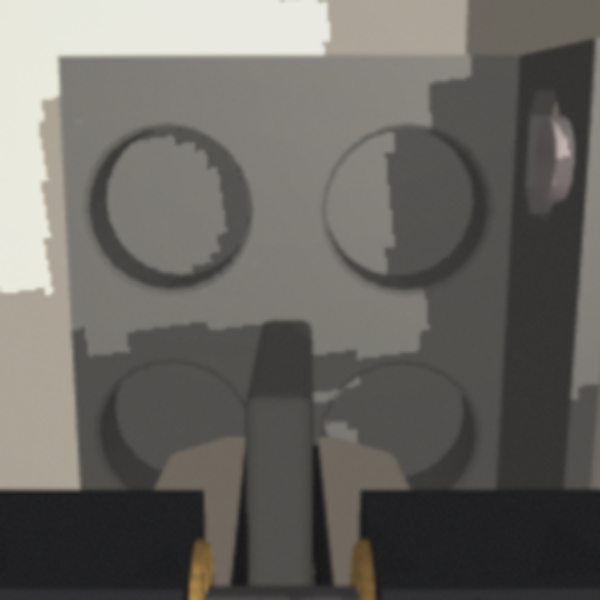

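Call:
step_arm --pt "0.0 0 -0.003 0 0 0 0" --pt "0.0 0 -0.006 0 0 0 0" --pt "0.0 0 -0.009 0 0 0 0" --pt "0.0 0 -0.012 0 0 0 0" --pt "0.0 0 -0.0155 0 0 0 0" --pt "0.0 0 -0.0155 0 0 0 0" --pt "0.0 0 -0.0155 0 0 0 0"

```text
t: 4.7
position: [512.3, 309.2, 129.2]
tool_rot: [-1.568, 0.098, -0.098]
force: [1.0, 0.2, -3.1]
finger_gap: 9.7
```

Run:
```python
from h import *
st(); c=cam("wrist"); crop(c,340,90,480,230,4,"w5"); crop(cam("scene"),330,95,480,250,5,"s5")
```

```text
t 4.7 tcp [512.3 309.2 129.2] yawz 82.87 tilt [ 0.  0. -1.] F [ 1.   0.2 -3.1] gap 9.7 j [-0.61  0.56 -0.05  1.97  0.04  0.61  0.77]
```

View pics/w5.png

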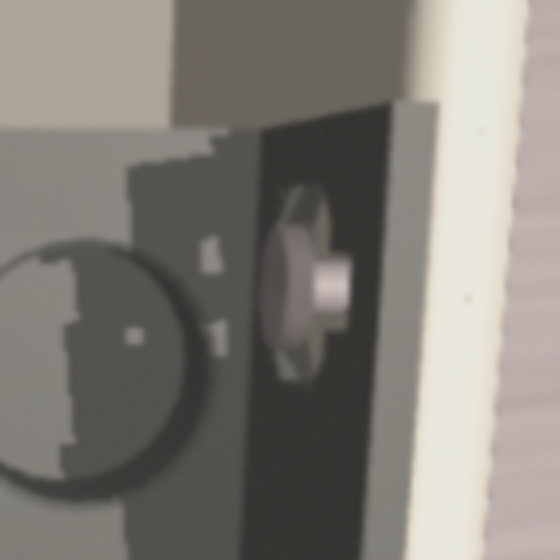

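View pics/s5.png

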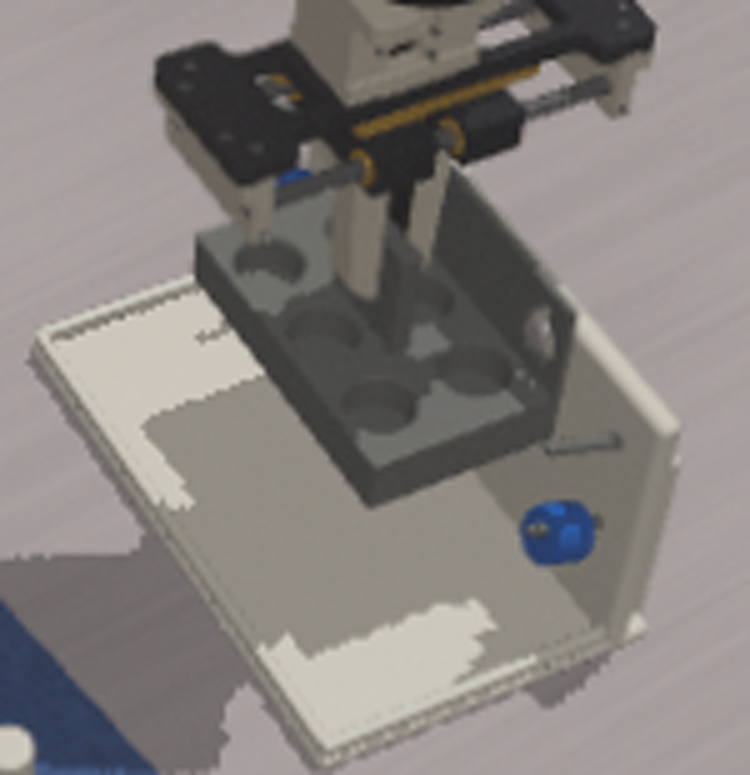

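Call:
step_arm --pt "0.0 0 0 -0.003 0 0 0" --pt "0.0 0 0 -0.006 0 0 0" --pt "0.0 0 0 -0.009 0 0 0" --pt "0.0 0 0 -0.012 0 0 0" --pt "0.0 0 0 -0.012 0 0 0"

```text
t: 5.3
position: [510.8, 296.6, 129.1]
tool_rot: [-1.569, 0.098, -0.098]
force: [-0.3, 0.0, -2.8]
finger_gap: 9.6
```

Run:
```python
from h import *
st(); c=cam("wrist"); crop(c,200,90,480,340,2.5,"w6")
```

```text
t 5.3 tcp [510.8 296.6 129.1] yawz 82.84 tilt [-0. -0. -1.] F [-0.3  0.  -2.8] gap 9.6 j [-0.59  0.55 -0.05  1.99  0.04  0.6   0.78]
```

View pics/w6.png

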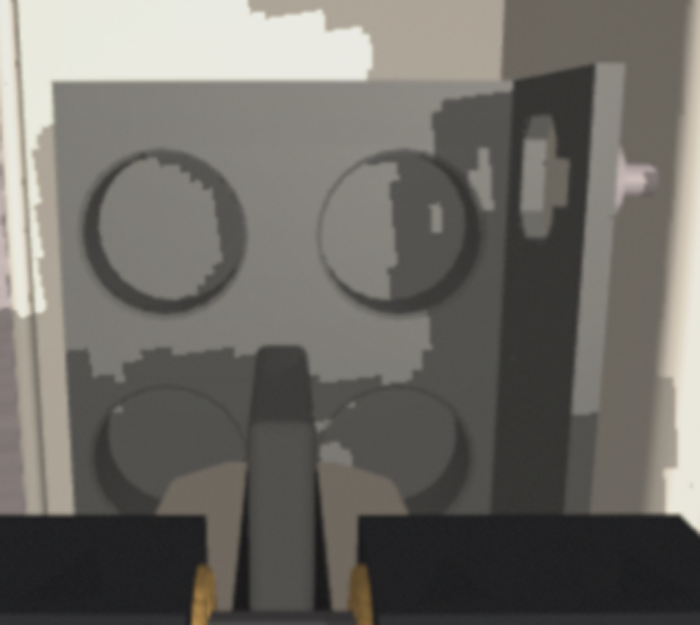

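Call:
step_arm --pt "0.0 0 0 -0.01 0 0 0" --pt "0.0 0 0 -0.02 0 0 0" --pt "0.0 0 0 -0.03 0 0 0" --pt "0.0 0 0 -0.04 0 0 0" --pt "0.0 0 -0.02 -0.045 0 0 0" --pt "0.0 0 -0.05 -0.045 0 0 0" --pt "0.0 0 -0.08 -0.045 0 0 0" --pt "0.0 0 -0.11 -0.045 0 0 0" --pt "0.0 0 -0.13 -0.045 0 0 0" --pt "0.0 0 -0.13 -0.045 0 0 0"

```text
t: 6.35
position: [506.3, 252.5, 261.8]
tool_rot: [-1.566, 0.095, -0.101]
force: [0.3, -0.5, -3.3]
finger_gap: 10.0
```

Run:
```python
from h import *
st(); c=cam("scene","s7"); cam("wrist","w7"); print("bottle foot",onz(c,[[297,372]],30))
goal(86.5,[555,-245,255])
```

```text
t 6.35 tcp [506.3 252.5 261.8] yawz 82.83 tilt [ 0.  0. -1.] F [ 0.3 -0.5 -3.3] gap 10.0 j [-0.52  0.36 -0.06  1.92  0.03  0.86  0.85]
bottle foot [[ 769.37 -117.4    30.  ]]
shift [ 0.11  0.   -0.49] turn [ 0.   -3.65  0.01] t 6.45
```

View pics/w7.png

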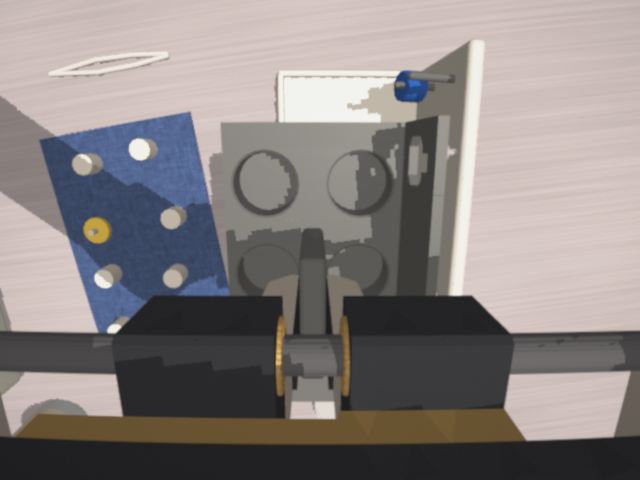

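Call:
step_arm --pt "0.0 0.01 0 -0.03 0 -0.4 0" --pt "0.0 0.02 0 -0.07 0 -0.8 0" --pt "0.0 0.03 0 -0.11 0 -1.2 0" --pt "0.0 0.04 0 -0.15 0 -1.6 0" --pt "0.0 0.05 0 -0.19 0 -2.0 0" --pt "0.0 0.06 0 -0.23 0 -2.4 0" --pt "0.0 0.07 0 -0.27 0 -2.8 0" --pt "0.0 0.08 0 -0.31 0 -3.0 0" --pt "0.0 0.09 0 -0.35 0 -3.3 0" --pt "0.0 0.1 0 -0.39 0 -3.6 0"

```text
t: 7.45
position: [555.0, -148.4, 257.2]
tool_rot: [-1.57, 0.05, -0.046]
force: [0.6, -0.3, -3.2]
finger_gap: 9.8
```

Call:
step_arm --pt "0.0 0.0 0 -0.035 0 0 0" --pt "0.0 0.005 0 -0.07 0 0 0" --pt "0.0 0.005 0 -0.09 0 0 0" --pt "0.0 0.005 0 -0.09 0 0 0" --pt "0.0 0.005 0 -0.09 0 0 0"

```text
t: 7.95
position: [554.6, -236.7, 257.3]
tool_rot: [-1.569, 0.051, -0.047]
force: [-0.2, 0.3, -3.4]
finger_gap: 10.0
```

Run:
```python
from h import *
st(); cam("wrist","w8"); crop(cam("side"),270,50,450,265,2.8,"d8");crop(cam("scene"),60,170,280,410,2.5,"s8")
```

```text
t 7.95 tcp [ 554.6 -236.7  257.3] yawz 86.42 tilt [-0.  0. -1.] F [-0.2  0.3 -3.4] gap 10.0 j [ 0.28  0.41  0.04  1.85 -0.02  0.89  1.84]
```

View pics/w8.png

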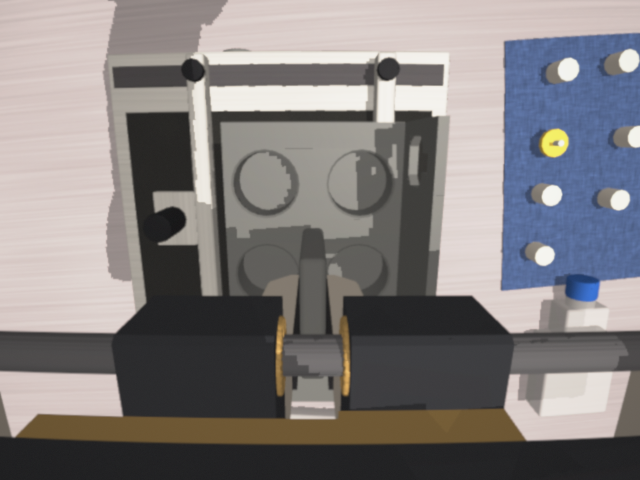

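View pics/d8.png

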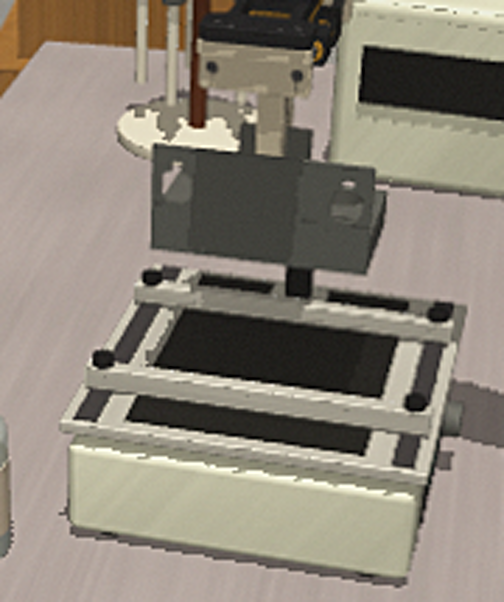

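View pics/s8.png

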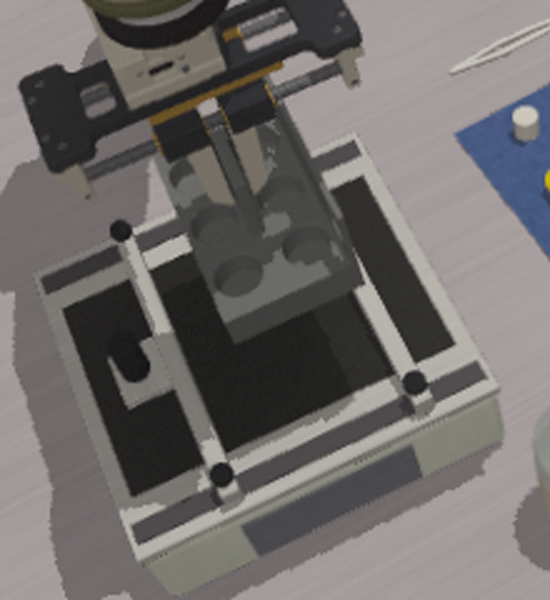

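Run:
```python
from h import *
crop(cam("wrist"),95,40,465,310,2.1,"w8b")
```

```text
(no output)
```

View pics/w8b.png

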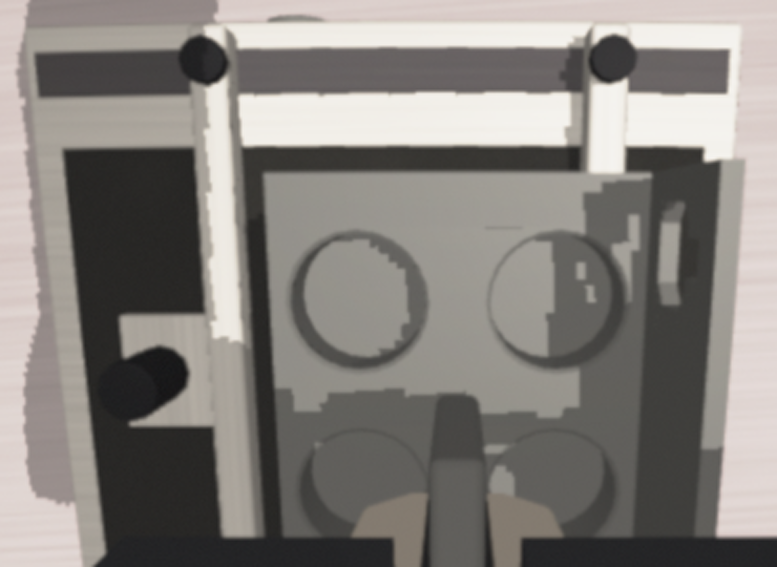

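Run:
```python
from h import *
c=cam("wrist"); W=lambda p:np.array(p,float)/2.1+[95,40]
pl=onz(c,W([[27,30],[741,25]]),100);print("plat -x corners",pl,np.linalg.norm(pl[1]-pl[0]))
v=pl[1]-pl[0];a=np.rad2deg(np.arctan2(v[1],v[0]));print("y axis yaw",a)
f=onz(c,W([[588,95],[588,170]]),118);print("fixed inner top",f)
f=onz(c,W([[580,120],[580,170]]),100);print("fixed inner bottom",f)
m=onz(c,W([[232,130],[258,535]]),118);print("mov inner top",m)
k=onz(c,W([[127,390]]),148);print("knob top",k)
# centre from corners: +135 along y, +130 along x
u=v/np.linalg.norm(v);x=np.array([u[1],-u[0],0])
ctr=pl.mean(0)+130*x;print("centre",ctr)
def sh(P): return np.c_[(P-ctr)@x,(P-ctr)@u]
for n,P in(("m",m),("k",k),("f",f)):print(n,sh(P))
p,R,o=tool();print("tcp",sh(p[None]))
```

```text
plat -x corners [[ 411.81 -387.57  100.  ]
 [ 427.07 -122.99  100.  ]] 265.0156125399752
y axis yaw 86.69982568906784
fixed inner top [[ 451.2  -183.18  118.  ]
 [ 476.82 -183.86  118.  ]]
fixed inner bottom [[ 457.77 -183.57  100.  ]
 [ 475.94 -184.08  100.  ]]
mov inner top [[ 455.25 -309.95  118.  ]
 [ 609.01 -318.48  118.  ]]
knob top [[ 541.32 -349.25  148.  ]]
centre [ 549.22 -262.76  100.  ]
m [[-91.1  -52.52]
 [ 62.9  -52.19]]
k [[ -2.91 -86.8 ]]
f [[-95.86  73.8 ]
 [-77.69  74.33]]
tcp [[ 4.86 27.39]]
```

Call:
step_arm --pt "0.0 0 0.0 -0.006 0 -0.2 0" --pt "0.0 0 0.02 -0.006 0 -0.2 0" --pt "0.0 0 0.04 -0.006 0 -0.2 0" --pt "0.0 0 0.06 -0.006 0 -0.2 0" --pt "0.0 0 0.08 -0.006 0 -0.2 0" --pt "0.0 0 0.09 -0.006 0 -0.2 0" --pt "0.0 0 0.1 -0.006 0 -0.2 0" --pt "0.0 0 0.103 -0.006 0 -0.2 0" --pt "0.0 0 0.104 -0.006 0 -0.2 0" --pt "0.0 0 0.104 -0.006 0 -0.2 0"

```text
t: 9.2
position: [555.5, -243.0, 155.7]
tool_rot: [-1.571, 0.045, -0.046]
force: [-0.4, 0.2, -3.1]
finger_gap: 10.2
```

Run:
```python
from h import *
st(); crop(cam("wrist"),95,40,465,310,2.1,"w9"); crop(cam("side"),270,50,450,265,2.8,"d9")
```

```text
t 9.2 tcp [ 555.5 -243.   155.7] yawz 86.68 tilt [ 0. -0. -1.] F [-0.4  0.2 -3.1] gap 10.2 j [ 0.3   0.53  0.03  1.94 -0.02  0.67  1.85]
```

View pics/w9.png

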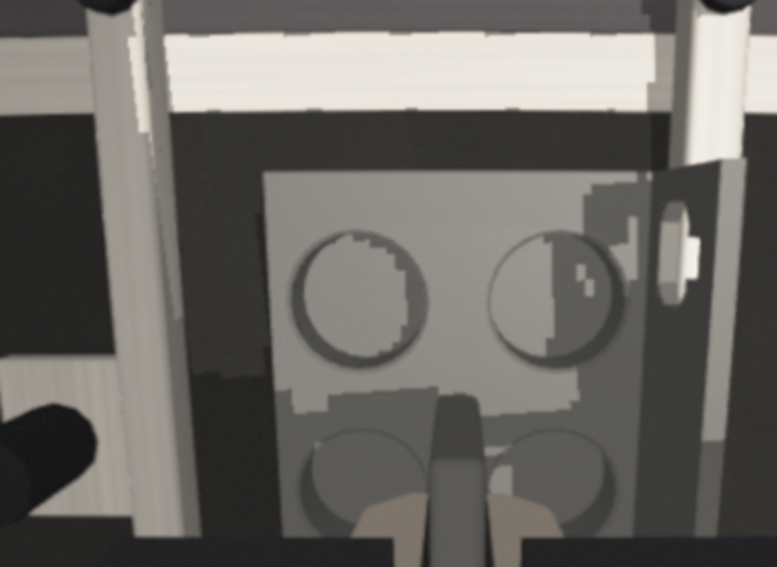

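View pics/d9.png

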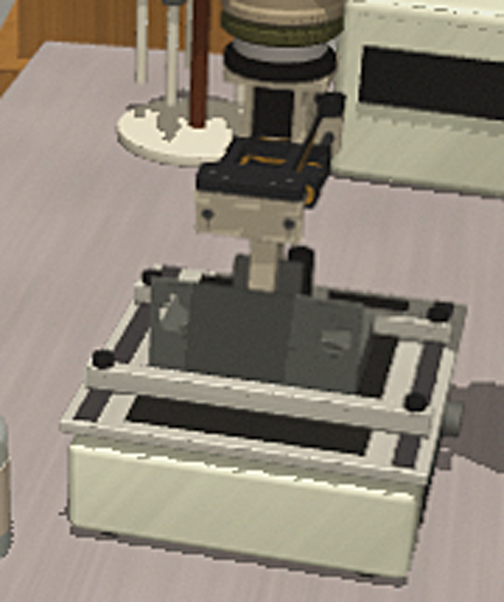

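Call:
step_arm --pt "0.0 0 0.003 0 0 0 0" --pt "0.0 0 0.006 0 0 0 0" --pt "0.0 0 0.007 0 0 0 0" --pt "0.0 0 0.008 0 0 0 0" --pt "0.0 0 0.008 0 0 0 0"

```text
t: 9.8
position: [555.2, -242.8, 148.6]
tool_rot: [-1.57, 0.045, -0.046]
force: [-4.2, 2.0, 14.0]
finger_gap: 9.9
```

Call:
step_arm --pt "0.0 0 -0.001 0 0 0 0" --pt "0.036 0 -0.001 0 0 0 0" --pt "0.036 0 -0.001 0 0 0 0" --pt "0.036 0 -0.001 0 0 0 0" --pt "0.036 0 -0.001 0 0 0 0"

```text
t: 10.3
position: [555.2, -242.9, 148.0]
tool_rot: [-1.57, 0.046, -0.046]
force: [-0.2, 0.3, -0.5]
finger_gap: 34.8
```

Call:
step_arm --pt "0.036 0 -0.02 0 0 0 0" --pt "0.036 0 -0.05 0 0 0 0" --pt "0.036 0 -0.09 0 0 0 0" --pt "0.036 0 -0.12 0 0 0 0" --pt "0.036 0 -0.12 -0.03 0 0 0" --pt "0.036 0 -0.12 -0.06 0 0 0" --pt "0.036 0 -0.12 -0.1 0 0 0" --pt "0.036 0 -0.12 -0.1 0 0 0"

```text
t: 11.1
position: [547.5, -348.8, 268.1]
tool_rot: [-1.573, 0.051, -0.05]
force: [0.7, -0.2, -0.2]
finger_gap: 36.1
```

Run:
```python
from h import *
st(); cam("wrist","w10"); cam("scene","s10")
```

```text
t 11.1 tcp [ 547.5 -348.8  268.1] yawz 86.3 tilt [-0. -0. -1.] F [ 0.7 -0.2 -0.2] gap 36.1 j [ 0.44  0.46  0.06  1.73 -0.03  0.95  2.01]
```

View pics/w10.png

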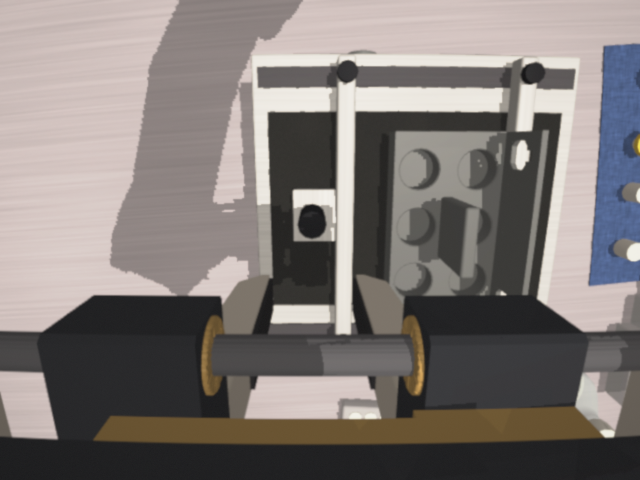

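View pics/s10.png

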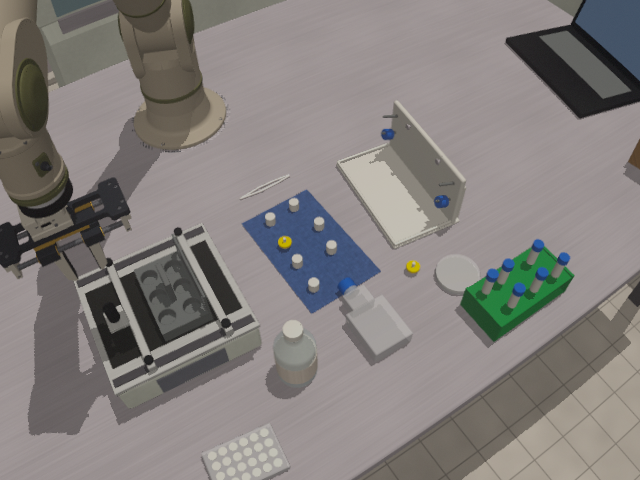

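Run:
```python
from h import *
c=cam("wrist"); crop(c,280,180,360,260,7,"k1")
crop(c,380,120,560,305,4,"k2")
f=c["frame"].astype(int); m=np.zeros(f.shape[:2],np.uint8); m[200:240,297:328]=(f[200:240,297:328].max(2)<32)
ys,xs=np.nonzero(m);print(xs.min(),xs.max(),ys.min(),ys.max(),len(xs))
```

```text
297 316 205 235 191
```

View pics/k1.png

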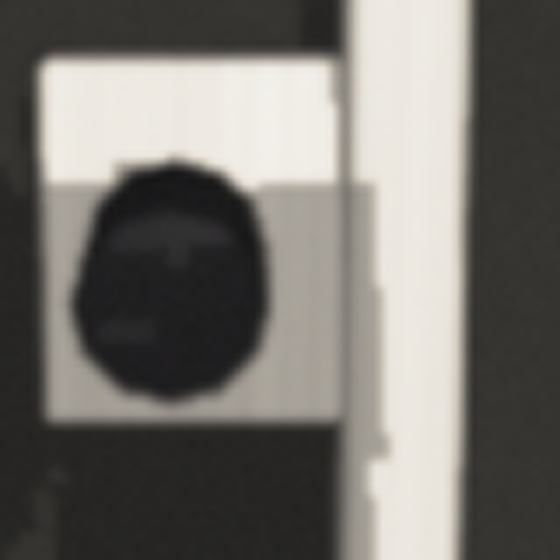

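View pics/k2.png

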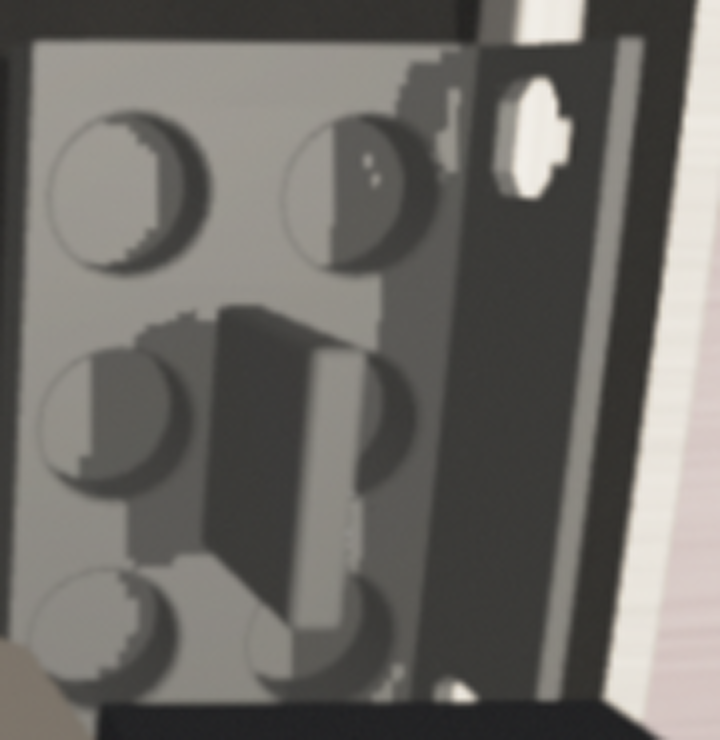

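Run:
```python
from h import *
c=cam("wrist"); k=onz(c,[[304.6,222.9]],148)[0]; print(k)
np.set_printoptions(precision=4,suppress=True)
goal(86.6,[k[0],k[1],180]); goal(86.6,[k[0],k[1],124])
```

```text
[ 541.42 -347.8   148.  ]
shift [-0.0078  0.0879 -0.0068] turn [-0.05  0.13 -0.01] t 11.3
shift [-0.0078  0.1439 -0.0068] turn [-0.05  0.13 -0.01] t 11.3
```

Call:
step_arm --pt "0.05 -0.008 0.0 -0.007 0 0 0" --pt "0.05 -0.008 0.03 -0.007 0 0 0" --pt "0.05 -0.008 0.06 -0.007 0 0 0" --pt "0.05 -0.008 0.09 -0.007 0 0 0" --pt "0.05 -0.008 0.12 -0.007 0 0 0" --pt "0.05 -0.008 0.135 -0.007 0 0 0" --pt "0.05 -0.008 0.143 -0.007 0 0 0" --pt "0.05 -0.008 0.143 -0.007 0 0 0"

```text
t: 12.1
position: [540.8, -349.0, 124.8]
tool_rot: [-1.57, 0.046, -0.045]
force: [1.0, -0.1, -0.2]
finger_gap: 50.0
```

Run:
```python
from h import *
st(); cam("wrist","w11")
```

```text
t 12.1 tcp [ 540.8 -349.   124.8] yawz 86.7 tilt [-0.  0. -1.] F [ 1.  -0.1 -0.2] gap 50.0 j [ 0.46  0.61  0.04  1.87 -0.04  0.66  2.03]
```

View pics/w11.png

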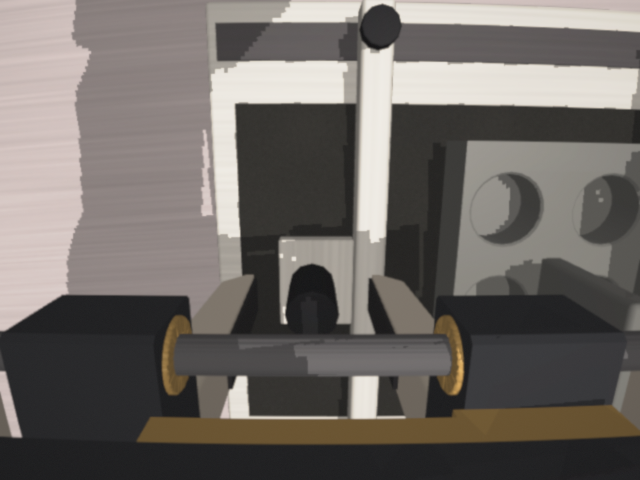

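Call:
step_arm --pt "0.0 0 0.0 0 0 0 0" --pt "0.0 0 0.0 0 0 0 0" --pt "0.0 0 0.0 0 0 0 0" --pt "0.0 0 0.0 0 0 0 0" --pt "0.0 0 0.0 0.005 0 0 0" --pt "0.0 0 0.0 0.011 0 0 0" --pt "0.0 0 0.0 0.017 0 0 0" --pt "0.0 0 0.0 0.023 0 0 0" --pt "0.0 0 0.0 0.028 0 0 0" --pt "0.0 0 0.0 0.028 0 0 0" --newtons 20

```text
t: 13.15
position: [542.9, -319.7, 125.6]
tool_rot: [-1.57, 0.045, -0.045]
force: [-1.4, 1.4, 7.2]
finger_gap: 21.8
```

Call:
step_arm --pt "0.0 0 0.0 0.002 0 0 0" --pt "0.0 0 0.0 0.004 0 0 0" --pt "0.0 0 0.0 0.006 0 0 0" --pt "0.0 0 0.0 0.006 0 0 0"

```text
t: 13.55
position: [543.2, -315.2, 125.6]
tool_rot: [-1.571, 0.045, -0.046]
force: [-1.3, -2.6, 5.3]
finger_gap: 21.4
```

Run:
```python
from h import *
st(); cam("wrist","w12")
```

```text
t 13.55 tcp [ 543.2 -315.2  125.6] yawz 86.68 tilt [ 0. -0. -1.] F [-1.3 -2.6  5.3] gap 21.4 j [ 0.41  0.59  0.04  1.91 -0.04  0.64  1.99]
```

View pics/w12.png

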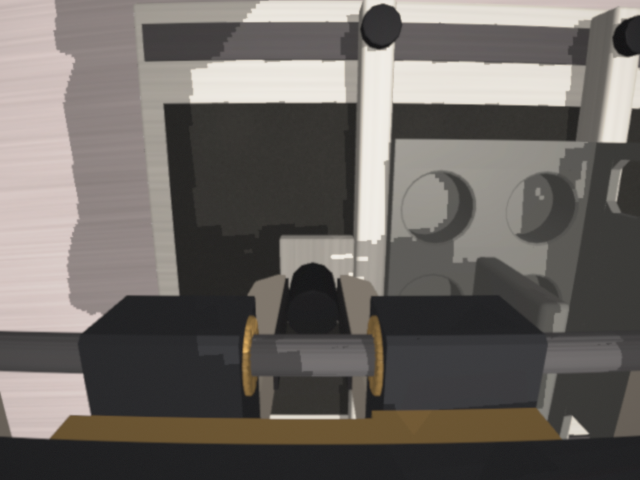

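Call:
step_arm --pt "0.0 0 0.0 0.001 0 0 0" --pt "0.0 0 0.0 0.002 0 0 0" --pt "0.0 0 0.0 0.002 0 0 0"

```text
t: 13.9
position: [543.3, -313.5, 125.6]
tool_rot: [-1.571, 0.045, -0.046]
force: [-0.8, -4.0, 5.6]
finger_gap: 21.5
```

Call:
step_arm --pt "0.0 0 0.0 0.001 0 0 0" --pt "0.0 0 0.0 0.002 0 0 0" --pt "0.0 0 0.0 0.002 0 0 0"

```text
t: 14.2
position: [543.3, -312.1, 125.6]
tool_rot: [-1.572, 0.045, -0.047]
force: [-0.9, -5.9, 4.8]
finger_gap: 21.3
```

Call:
step_arm --pt "0.0 0 0.0 0.001 0 0 0" --pt "0.0 0 0.0 0.002 0 0 0" --pt "0.0 0 0.0 0.002 0 0 0"

```text
t: 14.5
position: [543.4, -312.1, 125.6]
tool_rot: [-1.574, 0.046, -0.048]
force: [0.3, -10.8, 2.4]
finger_gap: 21.4
```

Call:
step_arm --pt "0.0 0 0.0 0.001 0 0 0" --pt "0.0 0 0.0 0.002 0 0 0" --pt "0.0 0 0.0 0.002 0 0 0"

```text
t: 14.8
position: [543.4, -312.1, 125.6]
tool_rot: [-1.576, 0.046, -0.05]
force: [0.0, -17.9, -0.0]
finger_gap: 21.7
```

Run:
```python
from h import *
st(); crop(cam("wrist"),330,0,640,330,1.8,"w13"); crop(cam("scene"),70,220,270,410,3.9,"s13"); crop(cam("side"),280,130,450,265,4.4,"d13")
```

```text
t 14.8 tcp [ 543.4 -312.1  125.6] yawz 86.51 tilt [ 0.   -0.01 -1.  ] F [  0.  -17.9  -0. ] gap 21.7 j [ 0.4   0.59  0.05  1.92 -0.04  0.63  1.98]
```

View pics/w13.png

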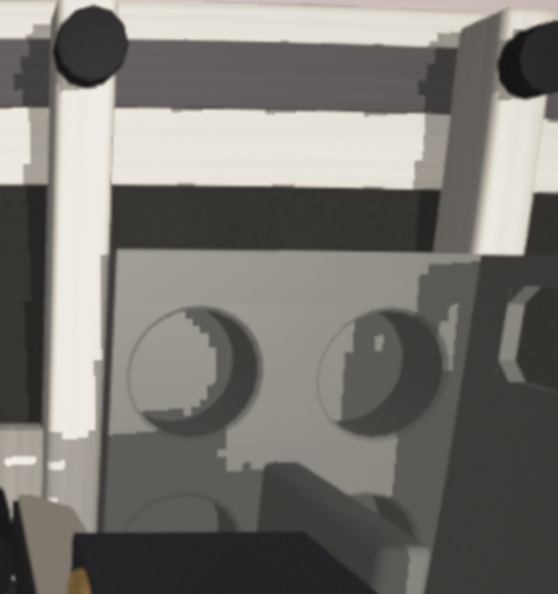

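View pics/s13.png

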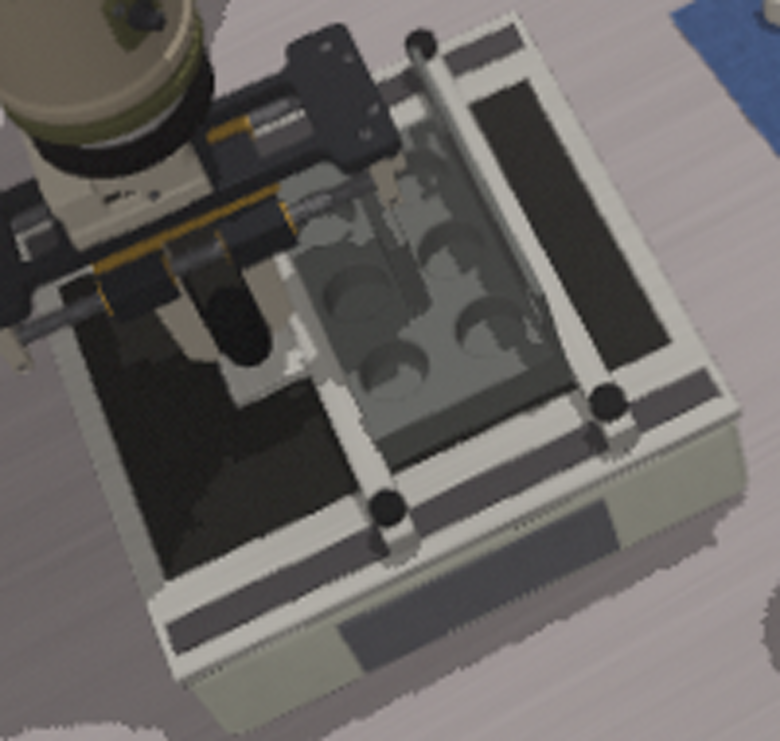

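View pics/d13.png

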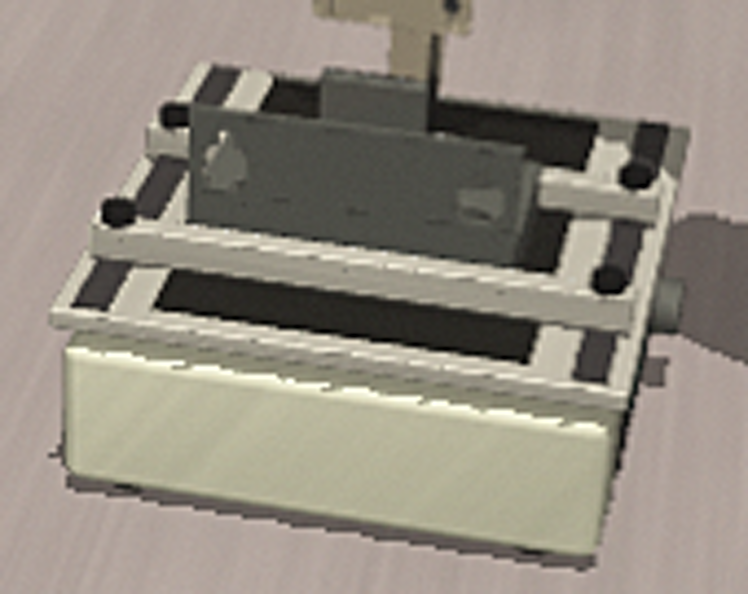

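Call:
step_arm --pt "0.0 0 0.0 -0.002 0 0 0" --pt "0.0 0 0.0 -0.0035 0 0 0" --pt "0.05 0 0.0 -0.0035 0 0 0" --pt "0.05 0 0.0 -0.0035 0 0 0" --pt "0.05 0 0.0 -0.0035 0 0 0" --pt "0.05 0 -0.03 -0.0035 0 0 0" --pt "0.05 0 -0.06 -0.0035 0 0 0" --pt "0.05 0 -0.1 -0.0035 0 0 0" --pt "0.05 0 -0.13 -0.0035 0 0 0" --pt "0.05 0 -0.13 -0.0035 0 0 0"

```text
t: 15.95
position: [544.9, -311.1, 259.3]
tool_rot: [-1.572, 0.041, -0.05]
force: [0.6, 0.0, -1.0]
finger_gap: 50.0
```

Run:
```python
from h import *
st(); c=cam("wrist","w14")
np.set_printoptions(precision=4,suppress=True)
goal(86.6,[480,60,255]); goal(60,[470,65,255])
```

```text
t 15.95 tcp [ 544.9 -311.1  259.3] yawz 86.7 tilt [ 0.01 -0.   -1.  ] F [ 0.6  0.  -1. ] gap 50.0 j [ 0.39  0.44  0.06  1.8  -0.03  0.9   1.97]
shift [-0.0851  0.0013  0.3662] turn [0.05 0.11 0.18] t 16.0
shift [-0.0954  0.0013  0.3706] turn [ 0.   26.71  0.19] t 16.0
```

View pics/w14.png

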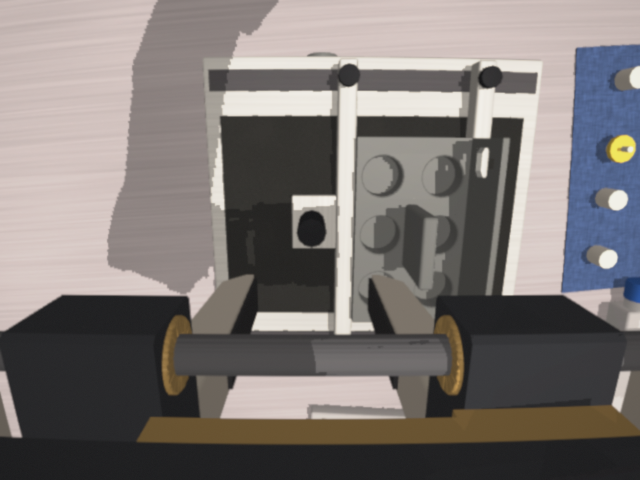

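Run:
```python
from h import *
c=cam("wrist"); crop(c,330,60,530,330,2.8,"w14b")
y=np.deg2rad(86.65);u=np.array([np.cos(y),np.sin(y)]);x=np.array([u[1],-u[0]]);ctr=np.array([549.22,-262.76])
g=np.array([555.3,-242.9]);print(x@(g-ctr),u@(g-ctr))
gr=ctr+x*(x@(g-ctr))+u*28;print("grip",gr)
W=[gr+x*a+u*b for b in(-23,23) for a in(-46,0,46)];print(np.array(W))
print(proj(c,[[*w,126] for w in W]))
```

```text
4.909086991318666 20.18134943237603
grip [ 555.76 -235.09]
[[ 508.49 -255.37]
 [ 554.41 -258.06]
 [ 600.33 -260.74]
 [ 511.18 -209.45]
 [ 557.1  -212.13]
 [ 603.02 -214.82]]
[[383.46 178.95]
 [380.83 238.19]
 [378.24 293.21]
 [444.02 179.3 ]
 [439.26 238.3 ]
 [434.54 293.11]]
```

View pics/w14b.png

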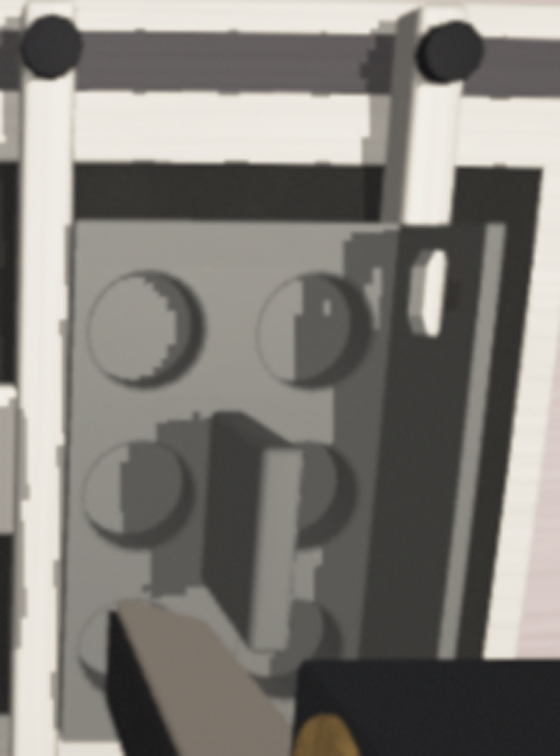

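Run:
```python
from h import *
np.set_printoptions(precision=4,suppress=True)
goal(-3.4,[525,55,280])
```

```text
shift [-0.0391 -0.0247  0.3635] turn [-0.04 90.11  0.02] t 16.05
```

Call:
step_arm --pt "0.05 -0.004 -0.02 0.03 0 8 0" --pt "0.05 -0.008 -0.02 0.07 0 16 0" --pt "0.05 -0.012 -0.02 0.11 0 24 0" --pt "0.05 -0.016 -0.02 0.15 0 32 0" --pt "0.05 -0.02 -0.02 0.19 0 40 0" --pt "0.05 -0.024 -0.02 0.23 0 48 0" --pt "0.05 -0.028 -0.02 0.27 0 56 0" --pt "0.05 -0.032 -0.02 0.31 0 64 0" --pt "0.05 -0.036 -0.02 0.34 0 72 0" --pt "0.05 -0.039 -0.02 0.363 0 80 0"

```text
t: 17.05
position: [523.9, 56.4, 273.4]
tool_rot: [-1.263, 1.128, -1.124]
force: [0.1, -0.6, 0.1]
finger_gap: 50.1
```

Call:
step_arm --pt "0.05 0 0 0 0 8 0" --pt "0.05 0 0 0 0 10 0" --pt "0.05 0 0 0 0 10 0" --pt "0.05 0 0 0 0 10 0" --pt "0.05 0 0 0 0 10 0"

```text
t: 17.55
position: [525.0, 53.7, 274.6]
tool_rot: [-1.183, 1.252, -1.251]
force: [-1.1, -0.6, 0.5]
finger_gap: 50.2
```

Run:
```python
from h import *
st(); c=cam("wrist","w15")
```

```text
t 17.55 tcp [525.   53.7 274.6] yawz -3.28 tilt [-0. -0. -1.] F [-1.1 -0.6  0.5] gap 50.2 j [-0.49  0.31  0.37  2.   -0.14  0.86 -0.1 ]
```

View pics/w15.png

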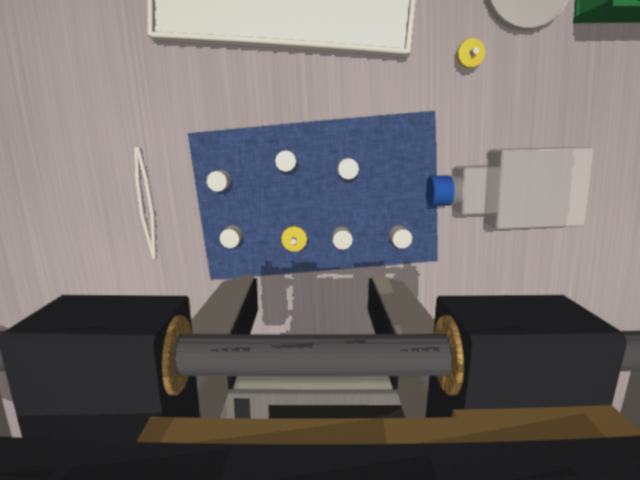

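```bash
cat >> h.py <<'E'
def plugs(c,lo=80):
    f=c["frame"].astype(int); hsv=cv2.cvtColor(c["frame"],cv2.COLOR_RGB2HSV)
    out=[]
    b=((f[:,:,2]>f[:,:,0]+25)).astype(np.uint8)
    pad=cv2.morphologyEx(b,cv2.MORPH_CLOSE,np.ones((25,25),np.uint8))
    w=((f[:,:,0]>f[:,:,2]-12)&(hsv[:,:,1]<90)&(f.max(2)>70)&(pad>0)).astype(np.uint8)
    n,l,s,ct=cv2.connectedComponentsWithStats(w)
    for i in range(1,n):
        x,y,W,H,A=s[i]
        if A>=lo and 0.5<W/H<2 and A>0.5*W*H:
            out.append((ct[i].round(1),A,onz(c,[[x+W/2-.5,y+H/2-.5]],13)[0][:2].round(1)))
    return out
E
python3 - <<'E'
from h import *
for p in plugs(cam("wrist")):print(*p)
E
```

```text
[285.4 160.6] 374 [499.5 101.5]
[347.4 168.4] 379 [565.6  89.2]
[217.9 180.4] 412 [424.6  84.6]
[230.4 236.5] 394 [431.  22.]
[341.5 237.9] 377 [556.6  12.4]
[400.1 236.7] 397 [622.   10.4]
```

Run:
```python
from h import *
np.set_printoptions(precision=4,suppress=True)
goal(-3.4,[556.6,12.4,70]);goal(-3.4,[556.6,12.4,15])
```

```text
shift [0.0393 0.2049 0.0338] turn [0.02 0.08 0.01] t 17.65
shift [0.0393 0.2599 0.0339] turn [0.02 0.08 0.01] t 17.65
```

Call:
step_arm --pt "0.045 0.02 0.04 0.017 0 0 0" --pt "0.045 0.039 0.08 0.034 0 0 0" --pt "0.045 0.039 0.12 0.034 0 0 0" --pt "0.045 0.039 0.16 0.034 0 0 0" --pt "0.045 0.039 0.19 0.034 0 0 0" --pt "0.045 0.039 0.205 0.034 0 0 0" --pt "0.045 0.039 0.205 0.034 0 0 0"

```text
t: 18.35
position: [555.8, 12.5, 68.0]
tool_rot: [-1.184, 1.255, -1.251]
force: [0.3, -0.1, -0.5]
finger_gap: 45.2
```

Run:
```python
from h import *
st(); c=cam("wrist","w16")
for p in plugs(c):print(*p)
np.set_printoptions(precision=4,suppress=True)
goal(-3.4,[556.6,12.4,15])
```

```text
t 18.35 tcp [555.8  12.5  68. ] yawz -3.34 tilt [-0. -0. -1.] F [ 0.3 -0.1 -0.5] gap 45.2 j [-0.28  0.63  0.22  2.12 -0.32  0.43  0.14]
shift [0.0001 0.0544 0.0002] turn [0.11 0.05 0.02] t 18.4
```

View pics/w16.png

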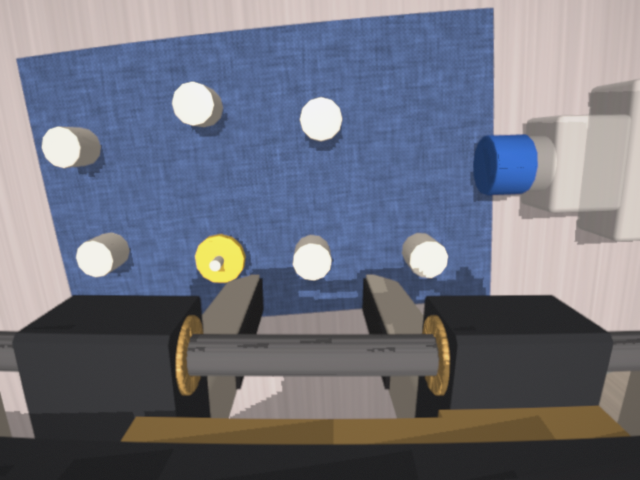

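Run:
```python
from h import *
c=cam("wrist")
print(onz(c,[[312,262],[219,261],[321,119],[195,105],[63,147],[98,257],[428,259]],24))
```

```text
[[556.76  13.13  24.  ]
 [504.32  16.72  24.  ]
 [565.93  90.16  24.  ]
 [501.38 101.23  24.  ]
 [426.9   85.15  24.  ]
 [434.8   22.98  24.  ]
 [622.29  11.04  24.  ]]
```

Call:
step_arm --pt "0.03 0 0.01 0.001 0 0 0" --pt "0.03 0 0.02 0.001 0 0 0" --pt "0.03 0 0.035 0.001 0 0 0" --pt "0.03 0 0.045 0.001 0 0 0" --pt "0.03 0 0.053 0.001 0 0 0" --pt "0.03 0 0.053 0.001 0 0 0" --pt "0.0 0 0.053 0.001 0 0 0" --pt "0.0 0 0.053 0.001 0 0 0" --pt "0.0 0 0.053 0.001 0 0 0" --newtons 15

```text
t: 19.35
position: [558.3, 12.9, 17.6]
tool_rot: [-1.181, 1.251, -1.252]
force: [0.8, 0.2, -0.8]
finger_gap: 20.2
```

Call:
step_arm --pt "0.0 0 -0.02 0 0 0 0" --pt "0.0 0 -0.06 0 0 0 0" --pt "0.0 0 -0.1 0 0 0 0" --pt "0.0 0 -0.14 0 0 0 0" --pt "0.0 0 -0.16 0 0 0 0"

```text
t: 19.85
position: [559.0, 12.8, 180.7]
tool_rot: [-1.177, 1.249, -1.253]
force: [1.0, 0.8, -0.2]
finger_gap: 20.3
```

Run:
```python
from h import *
st(); c=cam("wrist"); crop(c,200,150,430,330,3,"w17")
np.set_printoptions(precision=4,suppress=True)
goal(-3.4,[556,-213.3,175]);
```

```text
t 19.85 tcp [559.   12.8 180.7] yawz -3.34 tilt [ 0.  0. -1.] F [ 1.   0.8 -0.2] gap 20.3 j [-0.36  0.47  0.33  2.04 -0.24  0.67  0.07]
shift [0.226  0.0072 0.0092] turn [-0.38  0.05 -0.09] t 19.9
```

View pics/w17.png

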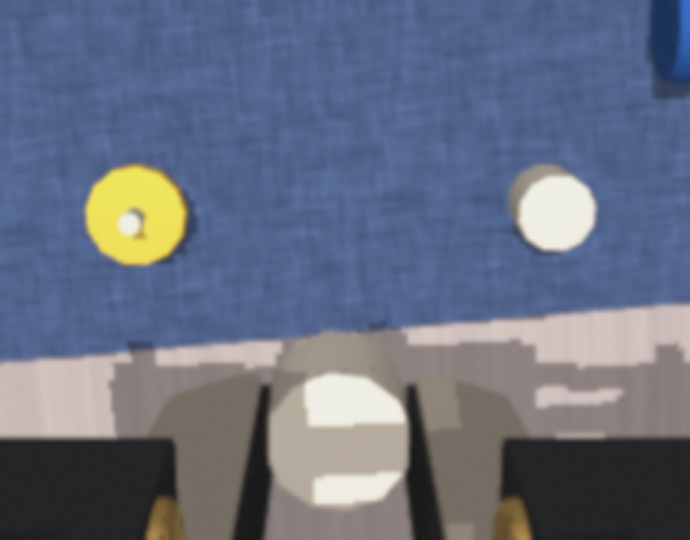

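Run:
```python
from h import *
np.set_printoptions(precision=4,suppress=True)
goal(-3.4,[602,-216,205]);
```

```text
shift [ 0.2259 -0.0224  0.0555] turn [-0.38  0.05 -0.09] t 19.9
```

Call:
step_arm --pt "0.0 0.02 -0.022 0.01 0 0 0" --pt "0.0 0.06 -0.022 0.02 0 0 0" --pt "0.0 0.1 -0.022 0.03 0 0 0" --pt "0.0 0.14 -0.022 0.04 0 0 0" --pt "0.0 0.18 -0.022 0.05 0 0 0" --pt "0.0 0.21 -0.022 0.055 0 0 0" --pt "0.0 0.226 -0.022 0.055 0 0 0" --pt "0.0 0.226 -0.022 0.055 0 0 0" --pt "0.0 0.226 -0.022 0.055 0 0 0" --pt "0.0 0.226 -0.022 0.055 0 0 0"

```text
t: 20.9
position: [599.9, -213.5, 199.0]
tool_rot: [-1.182, 1.251, -1.249]
force: [0.5, 1.0, -0.8]
finger_gap: 20.1
```

Run:
```python
from h import *
st(); c=cam("wrist","w18")
W=[[507.5,-256.5],[553.4,-259.2],[599.3,-261.9],[510.2,-210.6],[556.1,-213.3],[602,-216]]
print(proj(c,[[*w,126] for w in W]))
np.set_printoptions(precision=4,suppress=True)
goal(-3.4,[602,-216,140]);
```

```text
t 20.9 tcp [ 599.9 -213.5  199. ] yawz -3.18 tilt [-0.  0. -1.] F [ 0.5  1.  -0.8] gap 20.1 j [ 0.03  0.53  0.33  1.84 -0.23  0.8   0.43]
[[176.98 319.2 ]
 [245.53 319.79]
 [314.71 320.11]
 [170.9  253.03]
 [242.62 253.32]
 [315.07 253.57]]
shift [0.0023 0.0591 0.0021] turn [ 0.01  0.23 -0.06] t 20.95
```

View pics/w18.png

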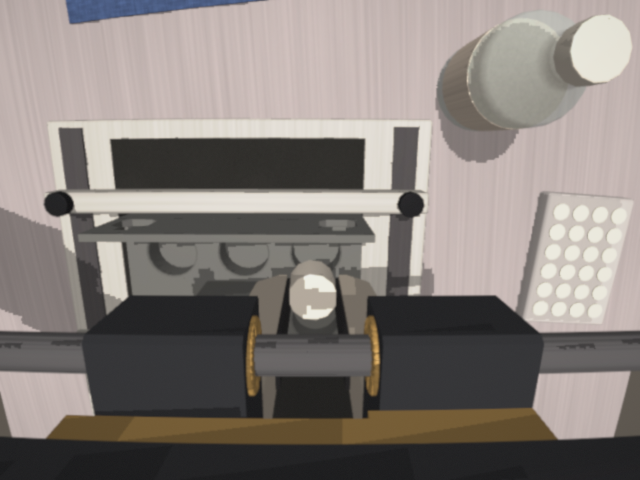

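Call:
step_arm --pt "0.0 0.0025 0.0 0.003 0 0.2 0" --pt "0.0 0.0025 0.02 0.003 0 0.2 0" --pt "0.0 0.0025 0.035 0.003 0 0.2 0" --pt "0.0 0.0025 0.045 0.003 0 0.2 0" --pt "0.0 0.0025 0.052 0.003 0 0.2 0" --pt "0.0 0.0025 0.052 0.003 0 0.2 0"

```text
t: 21.55
position: [602.2, -218.4, 146.1]
tool_rot: [-1.18, 1.256, -1.253]
force: [-0.1, -0.4, 0.3]
finger_gap: 20.1
```

Run:
```python
from h import *
st(); c=cam("wrist"); crop(c,100,180,400,340,2.6,"w19"); crop(cam("scene"),100,200,260,360,4,"s19")
```

```text
t 21.55 tcp [ 602.2 -218.4  146.1] yawz -3.52 tilt [-0.  0. -1.] F [-0.1 -0.4  0.3] gap 20.1 j [ 0.06  0.6   0.31  1.88 -0.26  0.71  0.46]
```

View pics/w19.png

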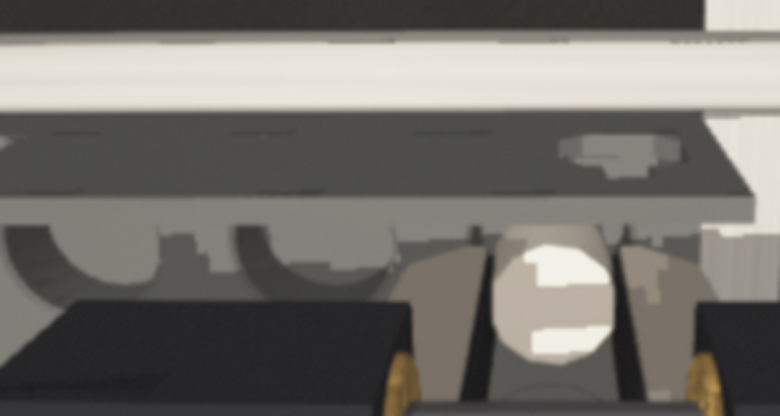

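View pics/s19.png

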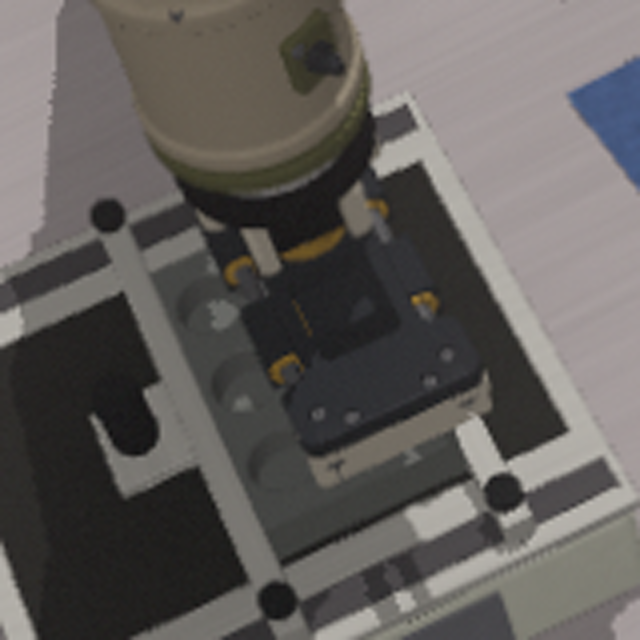

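Call:
step_arm --pt "0.0 -0.002 0.0 0.001 0 0 0" --pt "0.0 -0.002 0.004 0.001 0 0 0" --pt "0.0 -0.002 0.008 0.001 0 0 0" --pt "0.0 -0.002 0.012 0.001 0 0 0" --pt "0.0 -0.002 0.016 0.001 0 0 0" --pt "0.0 -0.002 0.016 0.001 0 0 0"

```text
t: 22.25
position: [603.4, -216.6, 130.4]
tool_rot: [-1.18, 1.255, -1.254]
force: [0.3, -0.1, -1.1]
finger_gap: 20.2
```

No contact on the way in. I'll release the plug and rise.

Call:
step_arm --pt "0.03 0 0.0 0 0 0 0" --pt "0.03 0 0.0 0 0 0 0" --pt "0.03 0 0.0 0 0 0 0" --pt "0.03 0 -0.02 0 0 0 0" --pt "0.03 0 -0.05 0 0 0 0" --pt "0.03 0 -0.08 0 0 0 0" --pt "0.03 -0.03 -0.1 0 0 0 0" --pt "0.03 -0.06 -0.11 0 0 0 0" --pt "0.03 -0.06 -0.11 0 0 0 0"

```text
t: 23.15
position: [608.9, -152.2, 242.8]
tool_rot: [-1.178, 1.249, -1.25]
force: [-0.3, 0.6, 0.3]
finger_gap: 29.7
```

Run:
```python
from h import *
st(); c=cam("wrist","w20"); crop(cam("scene"),100,200,260,360,4,"s20");
np.set_printoptions(precision=4,suppress=True)
goal(-3.4,[622,10.8,200])
```

```text
t 23.15 tcp [ 608.9 -152.2  242.8] yawz -3.22 tilt [ 0.  0. -1.] F [-0.3  0.6  0.3] gap 29.7 j [-0.08  0.47  0.35  1.83 -0.21  0.88  0.31]
shift [-0.1675  0.0415  0.0043] turn [-0.04 -0.03  0.  ] t 23.25
```

View pics/w20.png

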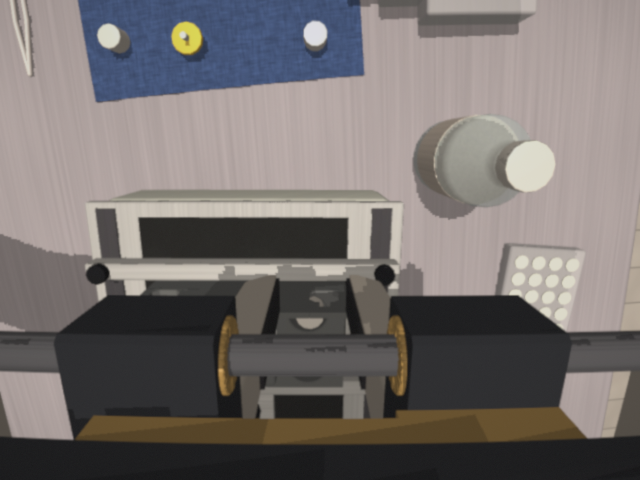

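View pics/s20.png

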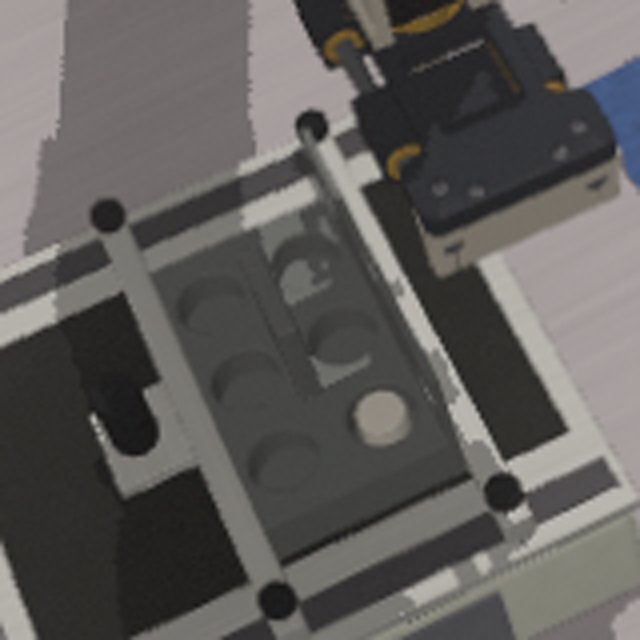

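Call:
step_arm --pt "0.036 -0.04 0.0 0.001 0 0 0" --pt "0.036 -0.08 0.02 0.002 0 0 0" --pt "0.036 -0.12 0.05 0.003 0 0 0" --pt "0.036 -0.15 0.09 0.004 0 0 0" --pt "0.036 -0.167 0.13 0.004 0 0 0" --pt "0.036 -0.167 0.16 0.004 0 0 0" --pt "0.036 -0.167 0.172 0.004 0 0 0" --pt "0.036 -0.167 0.172 0.004 0 0 0" --pt "0.036 -0.167 0.172 0.004 0 0 0"

```text
t: 24.15
position: [622.3, 8.1, 70.0]
tool_rot: [-1.178, 1.255, -1.257]
force: [-0.5, 0.1, 0.4]
finger_gap: 35.7
```

```bash
cat >> h.py <<'E'
def near(name,lo=300):
    """blobs of bright tops close to tool in wrist view"""
    p,R,o=tool(); st(); c=cam("wrist",name)
    print("expected px of point under tcp z24",proj(c,[[p[0],p[1],24]]).round(1))
    f=c["frame"].astype(int); hsv=cv2.cvtColor(c["frame"],cv2.COLOR_RGB2HSV)
    q=proj(c,[[p[0],p[1],24]])[0].astype(int); x0,y0=q-45
    g=f.max(2); g=g*(hsv[:,:,1]<60)
    m=np.zeros(g.shape,np.uint8); m[y0:y0+80,x0:x0+90]=(g[y0:y0+80,x0:x0+90]>215)
    n,l,s,ct=cv2.connectedComponentsWithStats(m)
    for i in range(1,n):
        if s[i][4]>lo: 
            x,y,W,H,A=s[i]; P=onz(c,[[x+W/2-.5,y+H/2-.5]],24)[0]; print("top",s[i],P.round(1),"tool dx,dy,dz",(R.T@(np.r_[P[:2],p[2]]-p)).round(1))
    return c
E
python3 - <<'E'
from h import *
near("w21")
E
```

```text
t 24.15 tcp [622.3   8.1  70. ] yawz -3.64 tilt [ 0. -0. -1.] F [-0.5  0.1  0.4] gap 35.7 j [-0.27  0.68  0.25  1.97 -0.32  0.53  0.14]
expected px of point under tcp z24 [[311.5 262.7]]
top [ 292  240   36   35 1017] [621.4  11.5  24. ] tool dx,dy,dz [-3.3 -0.  -1.1]
```

View pics/w21.png

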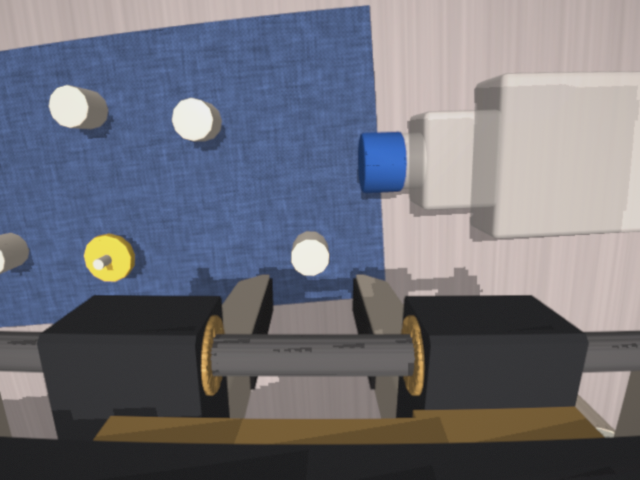

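Call:
step_arm --pt "0.034 -0.003 0.01 -0.001 0 -0.2 0" --pt "0.034 -0.003 0.02 -0.001 0 -0.2 0" --pt "0.034 -0.003 0.035 -0.001 0 -0.2 0" --pt "0.034 -0.003 0.045 -0.001 0 -0.2 0" --pt "0.034 -0.003 0.054 -0.001 0 -0.2 0" --pt "0.034 -0.003 0.054 -0.001 0 -0.2 0" --pt "0.0 -0.003 0.054 -0.001 0 -0.2 0" --pt "0.0 -0.003 0.054 -0.001 0 -0.2 0" --pt "0.0 -0.003 0.054 -0.001 0 -0.2 0" --newtons 15

```text
t: 25.1
position: [621.2, 12.8, 15.6]
tool_rot: [-1.181, 1.251, -1.252]
force: [-0.1, 0.5, 0.2]
finger_gap: 20.2
```

Call:
step_arm --pt "0.0 0 -0.02 0 0 0 0" --pt "0.0 0 -0.06 0 0 0 0" --pt "0.0 0 -0.1 0 0 0 0" --pt "0.0 0 -0.15 0 0 0 0" --pt "0.0 0 -0.19 0 0 0 0" --pt "0.0 0 -0.19 0 0 0 0" --pt "0.0 0 -0.19 0 0 0 0"

```text
t: 25.8
position: [621.2, 13.0, 206.3]
tool_rot: [-1.179, 1.25, -1.252]
force: [-1.0, 0.5, -0.2]
finger_gap: 20.7
```

Run:
```python
from h import *
st()
np.set_printoptions(precision=4,suppress=True)
goal(-3.4,[557.2,-213.8,205])
```

```text
t 25.8 tcp [621.2  13.  206.3] yawz -3.3 tilt [ 0.  0. -1.] F [-1.   0.5 -0.2] gap 20.7 j [-0.35  0.51  0.35  1.88 -0.24  0.8   0.07]
shift [ 0.2301  0.001  -0.0508] turn [-0.14  0.1  -0.05] t 25.8
```

Call:
step_arm --pt "0.0 0.02 0 -0.01 0 0 0" --pt "0.0 0.06 0 -0.02 0 0 0" --pt "0.0 0.1 0 -0.03 0 0 0" --pt "0.0 0.14 0 -0.04 0 0 0" --pt "0.0 0.18 0 -0.05 0 0 0" --pt "0.0 0.21 0 -0.051 0 0 0" --pt "0.0 0.229 0 -0.051 0 0 0" --pt "0.0 0.229 0 -0.051 0 0 0" --pt "0.0 0.229 0 -0.051 0 0 0" --pt "0.0 0.229 0 -0.051 0 0 0"

```text
t: 26.8
position: [556.2, -211.7, 204.3]
tool_rot: [-1.182, 1.253, -1.25]
force: [0.9, 0.7, -0.9]
finger_gap: 20.7
```

Run:
```python
from h import *
st(); c=cam("wrist","w22")
np.set_printoptions(precision=4,suppress=True)
goal(-3.4,[557.2,-212.8,142])
```

```text
t 26.8 tcp [ 556.2 -211.7  204.3] yawz -3.26 tilt [-0.  0. -1.] F [ 0.9  0.7 -0.9] gap 20.7 j [ 0.03  0.48  0.35  1.93 -0.23  0.77  0.45]
shift [0.0012 0.0625 0.0008] turn [ 0.07  0.17 -0.04] t 26.85
```

View pics/w22.png

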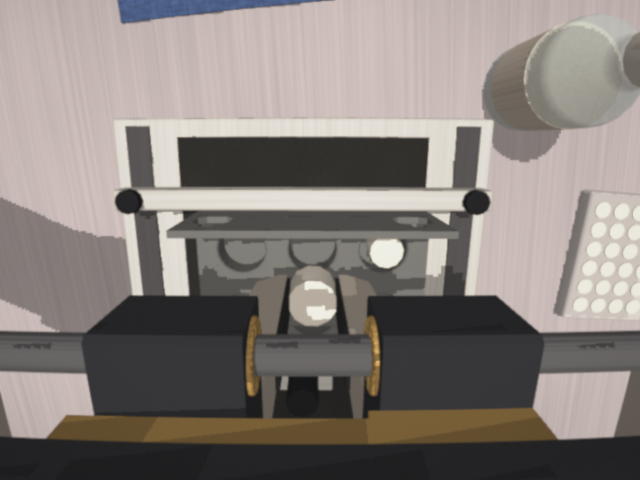

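Call:
step_arm --pt "0.0 0.001 0.01 0.001 0 0.1 0" --pt "0.0 0.001 0.025 0.001 0 0.1 0" --pt "0.0 0.001 0.04 0.001 0 0.1 0" --pt "0.0 0.001 0.05 0.001 0 0.1 0" --pt "0.0 0.001 0.058 0.001 0 0.1 0" --pt "0.0 0.001 0.064 0.001 0 0.1 0" --pt "0.0 0.001 0.07 0.001 0 0.1 0" --pt "0.0 0.001 0.074 0.001 0 0.1 0" --pt "0.0 0.001 0.074 0.001 0 0.1 0" --pt "0.0 0.001 0.074 0.001 0 0.1 0"

```text
t: 27.85
position: [557.7, -214.1, 131.3]
tool_rot: [-1.18, 1.253, -1.253]
force: [0.6, -0.4, -0.3]
finger_gap: 20.1
```

Call:
step_arm --pt "0.028 -0.001 0.001 0 0 0 0" --pt "0.028 -0.001 0.001 0 0 0 0" --pt "0.028 -0.001 0.001 0 0 0 0" --pt "0.028 -0.001 -0.02 0 0 0 0" --pt "0.028 -0.001 -0.05 0 0 0 0" --pt "0.028 -0.001 -0.08 0 0 0 0" --pt "0.028 -0.04 -0.1 0 0 0 0" --pt "0.028 -0.08 -0.11 0 0 0 0" --pt "0.028 -0.12 -0.11 0 0 0 0" --pt "0.028 -0.12 -0.11 0 0 0 0"

```text
t: 28.85
position: [565.5, -87.9, 241.4]
tool_rot: [-1.182, 1.248, -1.246]
force: [0.2, -0.1, 0.1]
finger_gap: 28.0
```

Run:
```python
from h import *
st(); c=cam("wrist","w23"); s=cam("scene"); cv2.imwrite("pics/s23.png",s["frame"][150:410,60:460,::-1].repeat(2,0).repeat(2,1))
np.set_printoptions(precision=4,suppress=True)
goal(-3.4,[566,90,70])
```

```text
t 28.85 tcp [565.5 -87.9 241.4] yawz -2.99 tilt [ 0.  0. -1.] F [ 0.2 -0.1  0.1] gap 28.0 j [-0.2   0.41  0.36  1.95 -0.2   0.82  0.22]
shift [-0.183   0.1713 -0.0094] turn [-0.01  0.11 -0.  ] t 28.95
```

View pics/s23.png

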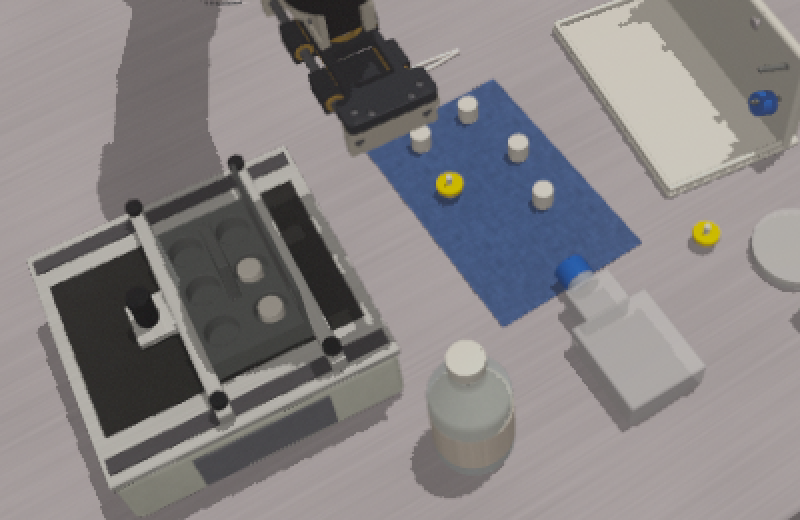

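Call:
step_arm --pt "0.036 -0.04 0.0 -0.002 0 0 0" --pt "0.036 -0.08 0.02 -0.004 0 0 0" --pt "0.036 -0.12 0.05 -0.006 0 0 0" --pt "0.036 -0.16 0.09 -0.008 0 0 0" --pt "0.036 -0.183 0.13 -0.009 0 0 0" --pt "0.036 -0.183 0.16 -0.009 0 0 0" --pt "0.036 -0.183 0.172 -0.009 0 0 0" --pt "0.036 -0.183 0.172 -0.009 0 0 0" --pt "0.036 -0.183 0.172 -0.009 0 0 0"

```text
t: 29.85
position: [567.6, 87.2, 70.2]
tool_rot: [-1.179, 1.254, -1.256]
force: [0.5, -1.4, -0.9]
finger_gap: 36.1
```

Run:
```python
from h import *
near("w24")
```

```text
t 29.85 tcp [567.6  87.2  70.2] yawz -3.57 tilt [ 0. -0. -1.] F [ 0.5 -1.4 -0.9] gap 36.1 j [-0.41  0.64  0.24  2.08 -0.32  0.46  0.01]
expected px of point under tcp z24 [[311.4 262.6]]
top [288 240  37  35 987] [564.8  90.7  24. ] tool dx,dy,dz [-3.3 -0.  -3.1]
```

View pics/w24.png

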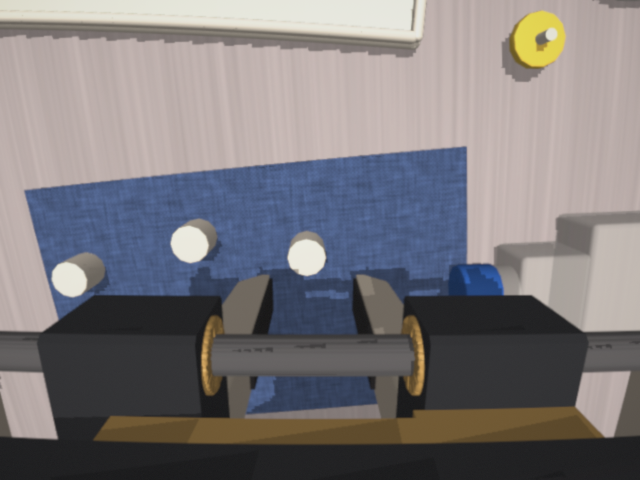

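Call:
step_arm --pt "0.036 -0.002 0.01 -0.003 0 -0.1 0" --pt "0.036 -0.002 0.02 -0.003 0 -0.1 0" --pt "0.036 -0.002 0.035 -0.003 0 -0.1 0" --pt "0.036 -0.002 0.045 -0.003 0 -0.1 0" --pt "0.036 -0.002 0.054 -0.003 0 -0.1 0" --pt "0.036 -0.002 0.054 -0.003 0 -0.1 0" --pt "0.0 -0.002 0.054 -0.003 0 -0.1 0" --pt "0.0 -0.002 0.054 -0.003 0 -0.1 0" --pt "0.0 -0.002 0.054 -0.003 0 -0.1 0" --newtons 15

```text
t: 30.8
position: [564.2, 91.2, 15.6]
tool_rot: [-1.18, 1.251, -1.252]
force: [-0.8, -0.1, 0.1]
finger_gap: 20.2
```

Call:
step_arm --pt "0.0 0 -0.02 0 0 0 0" --pt "0.0 0 -0.06 0 0 0 0" --pt "0.0 0 -0.1 0 0 0 0" --pt "0.0 0 -0.15 0 0 0 0" --pt "0.0 0 -0.19 0 0 0 0" --pt "0.0 0 -0.19 0 0 0 0" --pt "0.0 0 -0.19 0 0 0 0"

```text
t: 31.5
position: [564.1, 91.5, 206.2]
tool_rot: [-1.179, 1.25, -1.252]
force: [-0.5, 0.2, -0.5]
finger_gap: 20.4
```

Run:
```python
from h import *
st()
np.set_printoptions(precision=4,suppress=True)
goal(-3.4,[511.2,-210.2,205])
```

```text
t 31.5 tcp [564.1  91.5 206.2] yawz -3.3 tilt [ 0.  0. -1.] F [-0.5  0.2 -0.5] gap 20.4 j [-0.52  0.45  0.36  1.99 -0.23  0.74 -0.07]
shift [ 0.3043  0.0008 -0.0355] turn [-0.13  0.1  -0.07] t 31.5
```

Call:
step_arm --pt "0.0 0.03 0 -0.005 0 0 0" --pt "0.0 0.07 0 -0.01 0 0 0" --pt "0.0 0.11 0 -0.015 0 0 0" --pt "0.0 0.16 0 -0.02 0 0 0" --pt "0.0 0.21 0 -0.026 0 0 0" --pt "0.0 0.25 0 -0.031 0 0 0" --pt "0.0 0.285 0 -0.035 0 0 0" --pt "0.0 0.304 0 -0.035 0 0 0" --pt "0.0 0.304 0 -0.035 0 0 0" --pt "0.0 0.304 0 -0.035 0 0 0"

```text
t: 32.5
position: [510.6, -209.8, 203.8]
tool_rot: [-1.182, 1.255, -1.251]
force: [0.5, 0.2, -0.5]
finger_gap: 20.2
```

Run:
```python
from h import *
st(); c=cam("wrist","w25")
np.set_printoptions(precision=4,suppress=True)
goal(-3.4,[511.2,-210.6,130])
```

```text
t 32.5 tcp [ 510.6 -209.8  203.8] yawz -3.37 tilt [-0.  0. -1.] F [ 0.5  0.2 -0.5] gap 20.2 j [ 0.03  0.43  0.36  2.03 -0.23  0.72  0.47]
shift [0.0015 0.074  0.0005] turn [ 0.11  0.12 -0.05] t 32.55
```

View pics/w25.png

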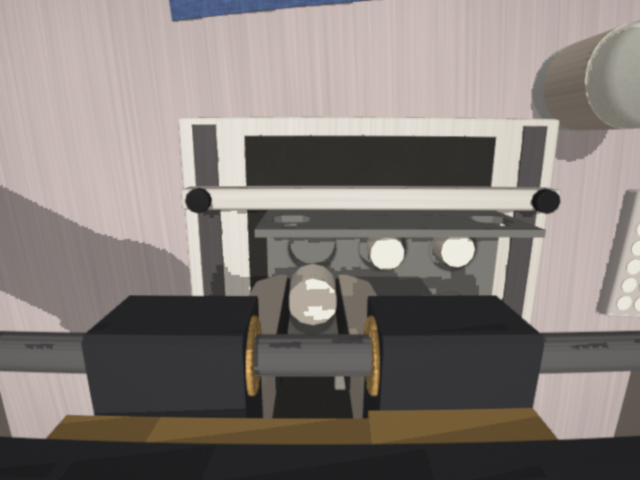

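Call:
step_arm --pt "0.0 0.001 0.01 0.0005 0 0.1 0" --pt "0.0 0.001 0.025 0.0005 0 0.1 0" --pt "0.0 0.001 0.04 0.0005 0 0.1 0" --pt "0.0 0.001 0.05 0.0005 0 0.1 0" --pt "0.0 0.001 0.058 0.0005 0 0.1 0" --pt "0.0 0.001 0.064 0.0005 0 0.1 0" --pt "0.0 0.001 0.07 0.0005 0 0.1 0" --pt "0.0 0.001 0.074 0.0005 0 0.1 0" --pt "0.0 0.001 0.074 0.0005 0 0.1 0" --pt "0.0 0.001 0.074 0.0005 0 0.1 0"

```text
t: 33.55
position: [511.8, -211.4, 131.3]
tool_rot: [-1.18, 1.253, -1.253]
force: [0.2, 0.2, -0.5]
finger_gap: 20.1
```

Call:
step_arm --pt "0.028 0 0 0 0 0 0" --pt "0.028 0 0 0 0 0 0" --pt "0.028 0 0 0 0 0 0" --pt "0.028 0 -0.02 0 0 0 0" --pt "0.028 0 -0.05 0 0 0 0" --pt "0.028 0 -0.08 0 0 0 0" --pt "0.028 -0.04 -0.1 0 0 0 0" --pt "0.028 -0.08 -0.11 0 0 0 0" --pt "0.028 -0.12 -0.11 0 0 0 0" --pt "0.028 -0.12 -0.11 0 0 0 0"

```text
t: 34.55
position: [519.5, -85.8, 241.4]
tool_rot: [-1.182, 1.248, -1.246]
force: [-0.6, 0.2, -0.8]
finger_gap: 28.1
```

Run:
```python
from h import *
st(); s=cam("scene"); cv2.imwrite("pics/s26.png",s["frame"][150:410,60:460,::-1].repeat(2,0).repeat(2,1))
np.set_printoptions(precision=4,suppress=True)
goal(-3.4,[501,101.3,70])
```

```text
t 34.55 tcp [519.5 -85.8 241.4] yawz -3.0 tilt [ 0.  0. -1.] F [-0.6  0.2 -0.8] gap 28.1 j [-0.23  0.35  0.38  2.04 -0.19  0.78  0.21]
shift [-0.1885  0.1715 -0.0286] turn [-0.02  0.27 -0.05] t 34.6
```

View pics/s26.png

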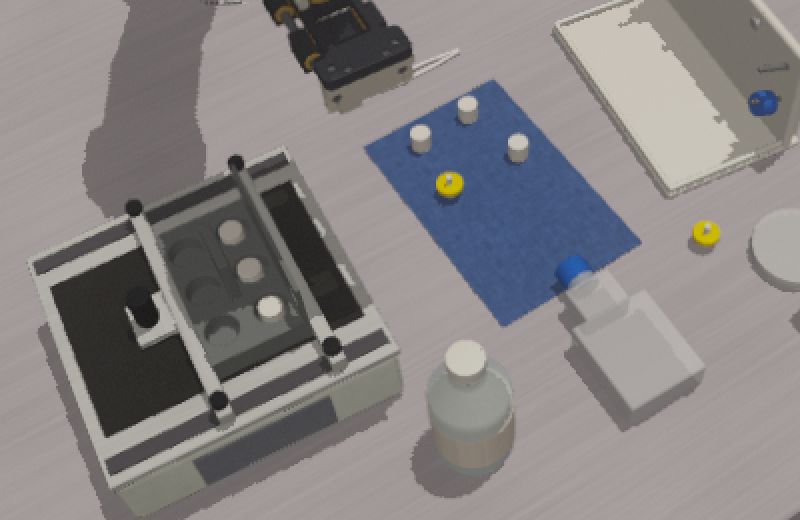

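Three plugs are seated in the back row. Next is the one at (501,101).

Call:
step_arm --pt "0.036 -0.04 0.0 -0.006 0 0 0" --pt "0.036 -0.08 0.02 -0.012 0 0 0" --pt "0.036 -0.12 0.05 -0.018 0 0 0" --pt "0.036 -0.16 0.09 -0.024 0 0 0" --pt "0.036 -0.187 0.13 -0.03 0 0 0" --pt "0.036 -0.187 0.16 -0.03 0 0 0" --pt "0.036 -0.187 0.172 -0.03 0 0 0" --pt "0.036 -0.187 0.172 -0.03 0 0 0" --pt "0.036 -0.187 0.172 -0.03 0 0 0"

```text
t: 35.5
position: [501.0, 95.4, 70.1]
tool_rot: [-1.179, 1.254, -1.256]
force: [0.5, 0.1, 0.4]
finger_gap: 36.3
```

Run:
```python
from h import *
near("w27")
```

```text
t 35.5 tcp [501.   95.4  70.1] yawz -3.56 tilt [ 0. -0. -1.] F [0.5 0.1 0.4] gap 36.3 j [-0.45  0.59  0.21  2.22 -0.34  0.36 -0.01]
expected px of point under tcp z24 [[311.4 262.7]]
top [ 290  233   37   36 1005] [499.5 102.6  24. ] tool dx,dy,dz [-7.1 -0.  -1.9]
```

View pics/w27.png

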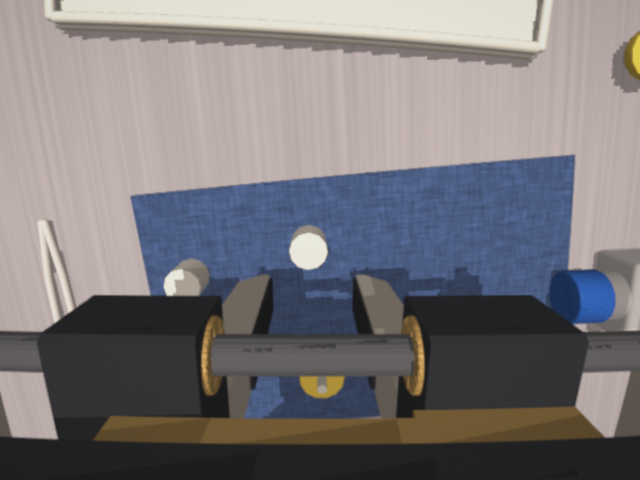

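Call:
step_arm --pt "0.036 -0.006 0.01 -0.002 0 -0.1 0" --pt "0.036 -0.006 0.02 -0.002 0 -0.1 0" --pt "0.036 -0.006 0.035 -0.002 0 -0.1 0" --pt "0.036 -0.006 0.045 -0.002 0 -0.1 0" --pt "0.036 -0.006 0.054 -0.002 0 -0.1 0" --pt "0.036 -0.006 0.054 -0.002 0 -0.1 0" --pt "0.0 -0.006 0.054 -0.002 0 -0.1 0" --pt "0.0 -0.006 0.054 -0.002 0 -0.1 0" --pt "0.0 -0.006 0.054 -0.002 0 -0.1 0" --newtons 15

```text
t: 36.45
position: [498.8, 103.1, 15.6]
tool_rot: [-1.18, 1.251, -1.252]
force: [-1.2, -0.1, 0.6]
finger_gap: 20.2
```

Call:
step_arm --pt "0.0 0 -0.02 0 0 0 0" --pt "0.0 0 -0.06 0 0 0 0" --pt "0.0 0 -0.1 0 0 0 0" --pt "0.0 0 -0.15 0 0 0 0" --pt "0.0 0 -0.19 0 0 0 0" --pt "0.0 0 -0.19 0 0 0 0" --pt "0.0 0 -0.19 0 0 0 0"

```text
t: 37.15
position: [498.7, 103.5, 206.2]
tool_rot: [-1.179, 1.25, -1.251]
force: [-0.3, -0.0, -1.1]
finger_gap: 20.3
```

Run:
```python
from h import *
st()
np.set_printoptions(precision=4,suppress=True)
goal(-3.4,[508.5,-256.5,215])
```

```text
t 37.15 tcp [498.7 103.5 206.2] yawz -3.29 tilt [ 0.  0. -1.] F [-0.3 -0.  -1.1] gap 20.3 j [-0.6   0.38  0.38  2.12 -0.22  0.68 -0.12]
shift [ 0.3588 -0.0092  0.0305] turn [-0.13  0.11 -0.09] t 37.15
```

Call:
step_arm --pt "0.0 0.03 -0.009 0.003 0 0 0" --pt "0.0 0.07 -0.009 0.006 0 0 0" --pt "0.0 0.115 -0.009 0.01 0 0 0" --pt "0.0 0.16 -0.009 0.014 0 0 0" --pt "0.0 0.205 -0.009 0.018 0 0 0" --pt "0.0 0.25 -0.009 0.022 0 0 0" --pt "0.0 0.29 -0.009 0.026 0 0 0" --pt "0.0 0.325 -0.009 0.03 0 0 0" --pt "0.0 0.35 -0.009 0.03 0 0 0" --pt "0.0 0.359 -0.009 0.03 0 0 0"

```text
t: 38.15
position: [506.2, -259.7, 212.6]
tool_rot: [-1.181, 1.256, -1.254]
force: [-0.0, 0.3, -1.4]
finger_gap: 20.1
```

Call:
step_arm --pt "0.0 0 0 0 0 0 0" --pt "0.0 0 0 0 0 0 0"

```text
t: 38.35
position: [507.4, -255.5, 213.3]
tool_rot: [-1.182, 1.253, -1.25]
force: [0.4, 0.8, -0.6]
finger_gap: 20.3
```

Run:
```python
from h import *
st(); c=cam("wrist","w28")
np.set_printoptions(precision=4,suppress=True)
goal(-3.4,[508.5,-256.5,130]); print(proj(c,[[508.5,-256.5,126]]))
```

```text
t 38.35 tcp [ 507.4 -255.5  213.3] yawz -3.27 tilt [-0.  0. -1.] F [ 0.4  0.8 -0.6] gap 20.3 j [ 0.09  0.44  0.4   1.99 -0.24  0.76  0.57]
shift [0.0014 0.0835 0.001 ] turn [ 0.06  0.18 -0.07] t 38.4
[[313.4362 245.5106]]
```

View pics/w28.png

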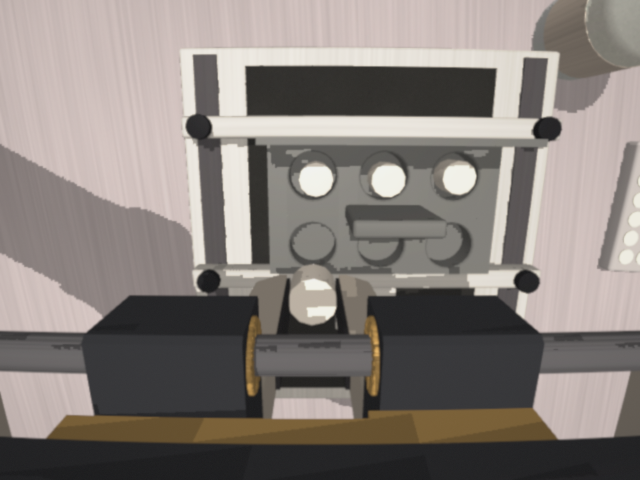

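Call:
step_arm --pt "0.0 0.0 0.01 0.001 0 0.1 0" --pt "0.0 0.0 0.03 0.001 0 0.1 0" --pt "0.0 0.0 0.045 0.001 0 0.1 0" --pt "0.0 0.0 0.058 0.001 0 0.1 0" --pt "0.0 0.0 0.066 0.001 0 0.1 0" --pt "0.0 0.0 0.072 0.001 0 0.1 0" --pt "0.0 0.0 0.078 0.001 0 0.1 0" --pt "0.0 0.0 0.083 0.001 0 0.1 0" --pt "0.0 0.0 0.083 0.001 0 0.1 0" --pt "0.0 0.0 0.083 0.001 0 0.1 0"

```text
t: 39.4
position: [508.7, -257.3, 131.3]
tool_rot: [-1.18, 1.253, -1.253]
force: [0.2, -0.2, 0.0]
finger_gap: 20.0
```

Call:
step_arm --pt "0.028 0 0 0 0 0 0" --pt "0.028 0 0 0 0 0 0" --pt "0.028 0 0 0 0 0 0" --pt "0.028 0 -0.02 0 0 0 0" --pt "0.028 0 -0.05 0 0 0 0" --pt "0.028 0 -0.08 0 0 0 0" --pt "0.028 -0.04 -0.1 0 0 0 0" --pt "0.028 -0.09 -0.11 0 0 0 0" --pt "0.028 -0.14 -0.11 0 0 0 0" --pt "0.028 -0.17 -0.11 0 0 0 0"

```text
t: 40.4
position: [518.9, -83.8, 241.7]
tool_rot: [-1.18, 1.251, -1.251]
force: [-0.3, -0.1, 0.0]
finger_gap: 27.9
```

Run:
```python
from h import *
st(); s=cam("scene"); cv2.imwrite("pics/s29.png",s["frame"][150:410,60:460,::-1].repeat(2,0).repeat(2,1))
np.set_printoptions(precision=4,suppress=True)
goal(-3.4,[425.8,85,70]); goal(-3.4,[433.5,23,70])
```

```text
t 40.4 tcp [518.9 -83.8 241.7] yawz -3.27 tilt [ 0.  0. -1.] F [-0.3 -0.1  0. ] gap 27.9 j [-0.26  0.35  0.41  2.05 -0.2   0.78  0.22]
shift [-0.1587  0.1717 -0.102 ] turn [ 0.01  0.38 -0.19] t 40.45
shift [-0.0972  0.1715 -0.091 ] turn [ 0.01  0.38 -0.19] t 40.45
```

View pics/s29.png

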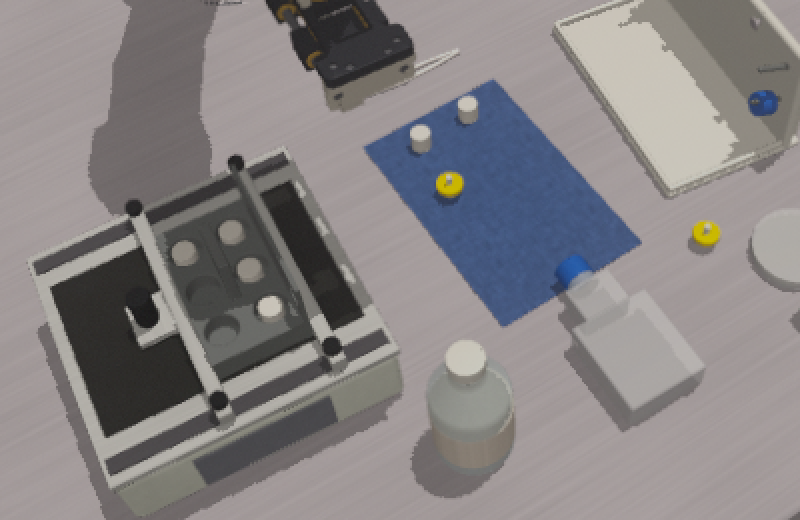

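Call:
step_arm --pt "0.036 -0.03 0.0 -0.03 0 0 0" --pt "0.036 -0.06 0.02 -0.06 0 0 0" --pt "0.036 -0.096 0.05 -0.091 0 0 0" --pt "0.036 -0.096 0.09 -0.091 0 0 0" --pt "0.036 -0.096 0.13 -0.091 0 0 0" --pt "0.036 -0.096 0.16 -0.091 0 0 0" --pt "0.036 -0.096 0.172 -0.091 0 0 0" --pt "0.036 -0.096 0.172 -0.091 0 0 0" --pt "0.036 -0.096 0.172 -0.091 0 0 0"

```text
t: 41.35
position: [433.8, 13.4, 69.4]
tool_rot: [-1.18, 1.254, -1.254]
force: [-0.6, 0.5, 0.3]
finger_gap: 36.3
```

Run:
```python
from h import *
near("w30")
```

```text
t 41.35 tcp [433.8  13.4  69.4] yawz -3.46 tilt [-0. -0. -1.] F [-0.6  0.5  0.3] gap 36.3 j [-0.28  0.55  0.17  2.39 -0.39  0.23  0.18]
expected px of point under tcp z24 [[311.6 263.1]]
top [ 288  230   38   36 1040] [431.6  22.7  24. ] tool dx,dy,dz [-9.1 -0.  -2.8]
```

View pics/w30.png

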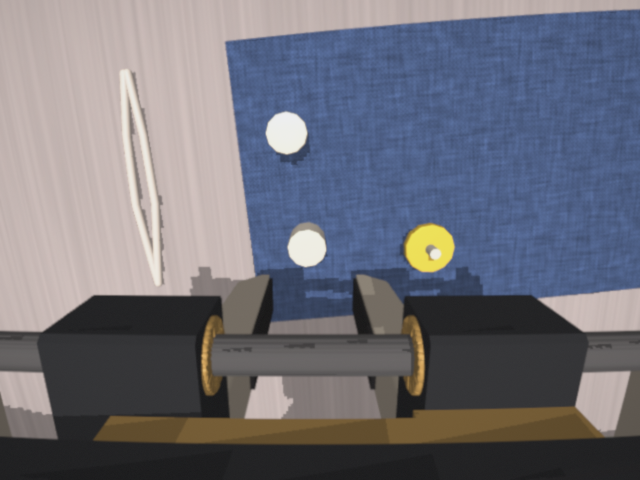

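Call:
step_arm --pt "0.036 -0.007 0.01 -0.003 0 0 0" --pt "0.036 -0.007 0.02 -0.003 0 0 0" --pt "0.036 -0.007 0.028 -0.003 0 0 0" --pt "0.036 -0.007 0.028 -0.003 0 0 0"

```text
t: 41.8
position: [431.1, 20.8, 40.6]
tool_rot: [-1.181, 1.254, -1.253]
force: [-0.2, -0.1, 0.4]
finger_gap: 36.0
```

Run:
```python
from h import *
st();print(ctrl.get_obs()["joints"])
```

```text
t 41.8 tcp [431.1  20.8  40.6] yawz -3.43 tilt [-0. -0. -1.] F [-0.2 -0.1  0.4] gap 36.0 j [-0.25  0.6   0.11  2.4  -0.42  0.15  0.19]
[-0.25  0.6   0.11  2.4  -0.42  0.15  0.19]
```

Call:
step_arm --pt "0.036 -0.001 0.0 0 -3 0 0" --pt "0.036 -0.001 0.004 0 -5 0 0" --pt "0.036 -0.001 0.01 0 -5 0 0" --pt "0.036 -0.001 0.01 0 -5 0 0"

```text
t: 42.2
position: [430.9, 21.8, 30.6]
tool_rot: [-1.243, 1.319, -1.209]
force: [-1.0, 0.2, 0.6]
finger_gap: 36.1
```

Run:
```python
from h import *
np.set_printoptions(precision=3,suppress=True)
st();cam("wrist","w31")
```

```text
t 42.2 tcp [430.9  21.8  30.6] yawz -3.43 tilt [-0.087  0.005 -0.996] F [-1.   0.2  0.6] gap 36.1 j [-0.27  0.64  0.14  2.35 -0.41  0.27  0.19]
```

View pics/w31.png

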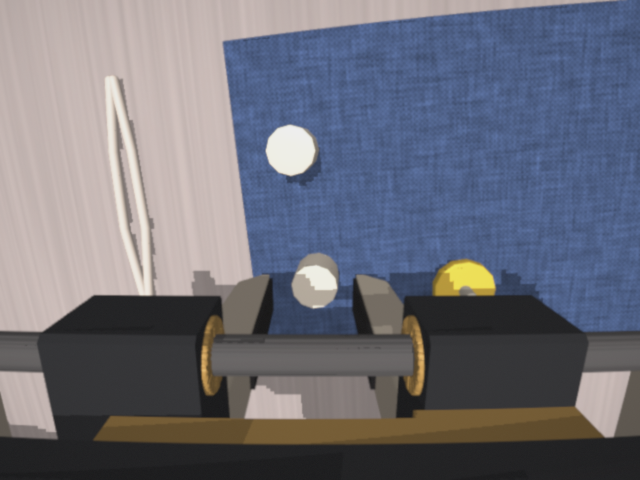

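Call:
step_arm --pt "0.036 0 0.005 0.0005 0 0 0" --pt "0.036 0 0.01 0.001 0 0 0" --pt "0.036 0 0.014 0.0015 0 0 0" --pt "0.036 0 0.014 0.0015 0 0 0" --pt "0.0 0 0.014 0.0015 0 0 0" --pt "0.0 0 0.014 0.0015 0 0 0" --pt "0.0 0 0.014 0.0015 0 0 0" --newtons 15

```text
t: 42.95
position: [431.5, 22.0, 17.2]
tool_rot: [-1.242, 1.319, -1.209]
force: [0.5, 0.2, -0.8]
finger_gap: 20.4
```

Call:
step_arm --pt "0.0 0 -0.02 0 0 0 0" --pt "0.0 0 -0.05 0 2.5 0 0" --pt "0.0 0 -0.1 0 5 0 0" --pt "0.0 0 -0.14 0 5 0 0" --pt "0.0 0 -0.19 0 5 0 0" --pt "0.0 0 -0.2 0 5 0 0" --pt "0.0 0 -0.2 0 5 0 0"

```text
t: 43.65
position: [449.8, 21.4, 217.9]
tool_rot: [-1.176, 1.25, -1.253]
force: [-0.1, 0.5, -0.7]
finger_gap: 20.5
```

Run:
```python
from h import *
np.set_printoptions(precision=4,suppress=True)
st();crop(cam("wrist"),200,150,430,330,3,"w32"); goal(-3.4,[554.4,-257.8,220])
```

```text
t 43.65 tcp [449.8  21.4 217.9] yawz -3.38 tilt [ 0.004  0.002 -1.   ] F [-0.1  0.5 -0.7] gap 20.5 j [-0.52  0.29  0.45  2.23 -0.21  0.66  0.01]
shift [ 0.2725 -0.0037  0.1219] turn [-0.08  0.03 -0.05] t 43.7
```

View pics/w32.png

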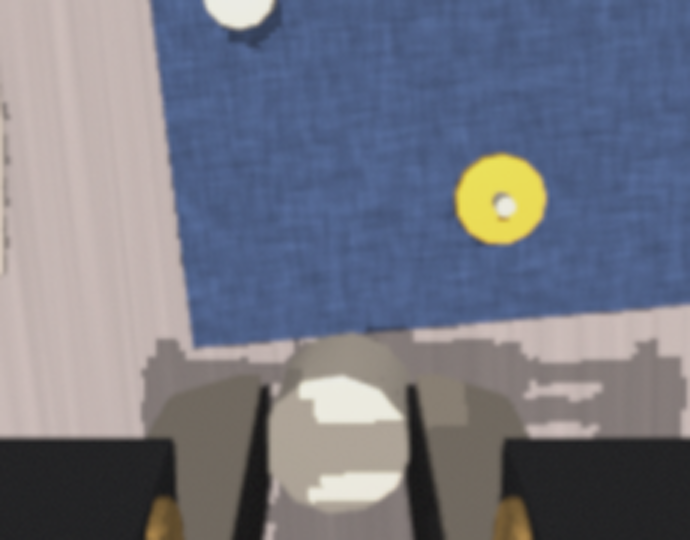

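Call:
step_arm --pt "0.0 0.02 -0.004 0.02 0 0 0" --pt "0.0 0.055 -0.004 0.04 0 0 0" --pt "0.0 0.09 -0.004 0.055 0 0 0" --pt "0.0 0.125 -0.004 0.07 0 0 0" --pt "0.0 0.16 -0.004 0.085 0 0 0" --pt "0.0 0.195 -0.004 0.1 0 0 0" --pt "0.0 0.23 -0.004 0.115 0 0 0" --pt "0.0 0.26 -0.004 0.122 0 0 0" --pt "0.0 0.272 -0.004 0.122 0 0 0" --pt "0.0 0.272 -0.004 0.122 0 0 0"

```text
t: 44.7
position: [552.7, -259.3, 218.1]
tool_rot: [-1.181, 1.258, -1.254]
force: [0.5, -0.0, -0.4]
finger_gap: 19.9
```

Call:
step_arm --pt "0.0 0 0 0 0 0 0" --pt "0.0 0 0 0 0 0 0"

```text
t: 44.9
position: [554.2, -255.8, 219.7]
tool_rot: [-1.181, 1.253, -1.25]
force: [-0.1, 0.2, 0.9]
finger_gap: 19.8
```

Run:
```python
from h import *
np.set_printoptions(precision=4,suppress=True)
st(); c=cam("wrist","w33")
goal(-3.4,[554.4,-257.8,131]); print(proj(c,[[554.4,-257.8,126]]))
```

```text
t 44.9 tcp [ 554.2 -255.8  219.7] yawz -3.32 tilt [-0.001  0.001 -1.   ] F [-0.1  0.2  0.9] gap 19.8 j [ 0.05  0.49  0.43  1.89 -0.27  0.82  0.56]
shift [0.0019 0.089  0.0001] turn [ 0.03  0.09 -0.06] t 44.95
[[312.1702 244.5341]]
```

View pics/w33.png

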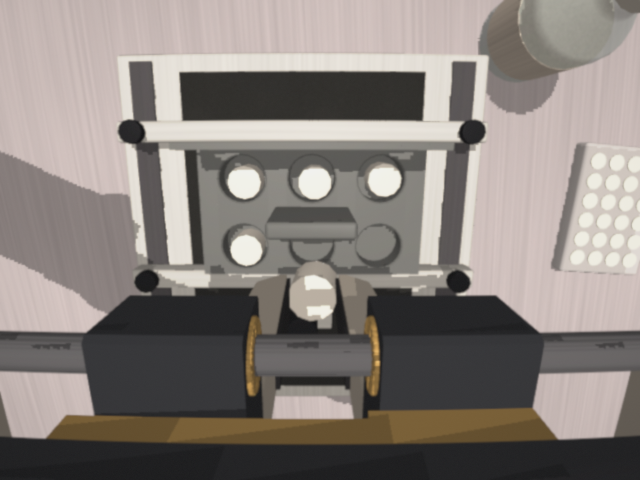

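Call:
step_arm --pt "0.0 0.001 0.01 0.0 0 0.1 0" --pt "0.0 0.001 0.03 0.0 0 0.1 0" --pt "0.0 0.001 0.05 0.0 0 0.1 0" --pt "0.0 0.001 0.062 0.0 0 0.1 0" --pt "0.0 0.001 0.07 0.0 0 0.1 0" --pt "0.0 0.001 0.077 0.0 0 0.1 0" --pt "0.0 0.001 0.084 0.0 0 0.1 0" --pt "0.0 0.001 0.088 0.0 0 0.1 0" --pt "0.0 0.001 0.088 0.0 0 0.1 0" --pt "0.0 0.001 0.088 0.0 0 0.1 0"

```text
t: 45.95
position: [554.5, -259.0, 132.6]
tool_rot: [-1.179, 1.254, -1.255]
force: [-0.4, -0.2, 0.6]
finger_gap: 20.5
```

Call:
step_arm --pt "0.028 0 0 0 0 0 0" --pt "0.028 0 0 0 0 0 0" --pt "0.028 0 0 0 0 0 0" --pt "0.028 0 -0.02 0 0 0 0" --pt "0.028 0 -0.05 0 0 0 0" --pt "0.028 0 -0.08 0 0 0 0" --pt "0.028 -0.04 -0.1 0 0 0 0" --pt "0.028 -0.09 -0.11 0 0 0 0" --pt "0.028 -0.14 -0.11 0 0 0 0" --pt "0.028 -0.17 -0.11 0 0 0 0"

```text
t: 46.95
position: [565.0, -85.3, 242.8]
tool_rot: [-1.179, 1.252, -1.252]
force: [1.0, -0.6, 0.6]
finger_gap: 28.2
```

Run:
```python
from h import *
st(); s=cam("scene"); cv2.imwrite("pics/s34.png",s["frame"][150:410,60:460,::-1].repeat(2,0).repeat(2,1))
np.set_printoptions(precision=4,suppress=True)
goal(-3.4,[424.5,84.5,70])
```

```text
t 46.95 tcp [565.  -85.3 242.8] yawz -3.35 tilt [ 0.  0. -1.] F [ 1.  -0.6  0.6] gap 28.2 j [-0.27  0.41  0.45  1.95 -0.24  0.83  0.26]
shift [-0.1565  0.1728 -0.1495] turn [ 0.02  0.32 -0.21] t 47.0
```

View pics/s34.png

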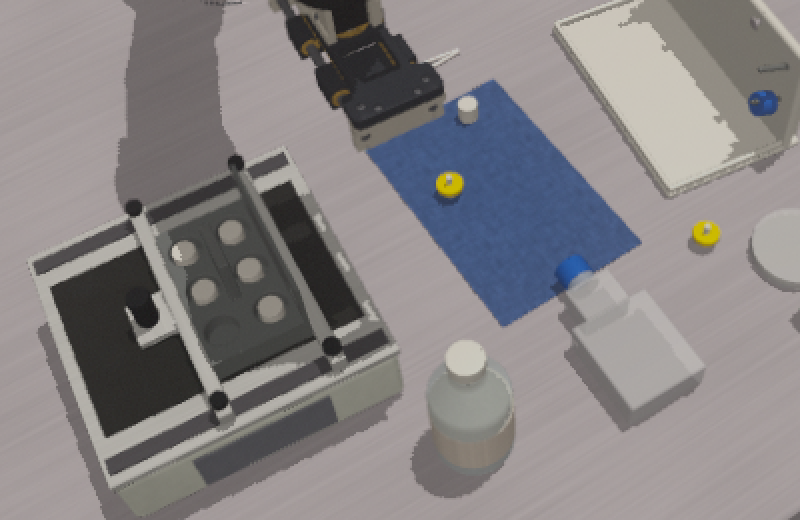

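Five plugs are seated. The last one, at (425,85), is close to minimum reach, so I'll use the same tilt.

Call:
step_arm --pt "0.036 -0.03 0.0 -0.035 0 0 0" --pt "0.036 -0.065 0.02 -0.07 0 0 0" --pt "0.036 -0.1 0.04 -0.105 0 0 0" --pt "0.036 -0.13 0.07 -0.13 0 0 0" --pt "0.036 -0.155 0.1 -0.149 -2 0 0" --pt "0.036 -0.155 0.14 -0.149 -5 0 0" --pt "0.036 -0.155 0.172 -0.149 -5 0 0" --pt "0.036 -0.155 0.172 -0.149 -5 0 0" --pt "0.036 -0.155 0.172 -0.149 -5 0 0" --pt "0.036 -0.155 0.172 -0.149 -5 0 0"

```text
t: 48.0
position: [426.1, 74.3, 71.7]
tool_rot: [-1.24, 1.32, -1.211]
force: [-0.5, 0.1, -0.1]
finger_gap: 35.8
```

Run:
```python
from h import *
near("w35")
```

```text
t 48.0 tcp [426.1  74.3  71.7] yawz -3.57 tilt [-0.09  0.01 -1.  ] F [-0.5  0.1 -0.1] gap 35.8 j [-0.45  0.56  0.24  2.33 -0.43  0.37  0.11]
expected px of point under tcp z24 [[318.6 261.9]]
top [297 225  37  36 981] [424.8  85.8  24. ] tool dx,dy,dz [-11.4   0.2  -2.1]
```

View pics/w35.png

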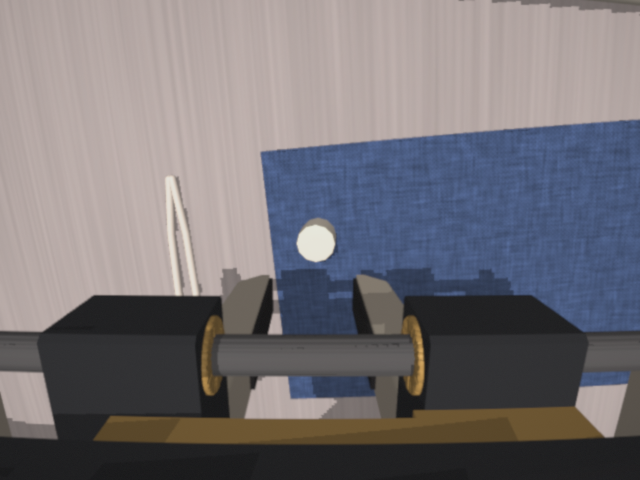

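Call:
step_arm --pt "0.036 -0.01 0.0 -0.001 0 0 0" --pt "0.036 -0.01 0.015 0.0 0 0 0" --pt "0.036 -0.01 0.03 0.001 0 0 0" --pt "0.036 -0.01 0.035 0.001 0 0 0" --pt "0.036 -0.01 0.035 0.001 0 0 0"

```text
t: 48.55
position: [424.0, 85.2, 35.5]
tool_rot: [-1.242, 1.321, -1.209]
force: [0.3, 0.3, 0.2]
finger_gap: 36.1
```

Run:
```python
from h import *
c=near("w36"); crop(c,200,180,430,330,3,"w36b")
```

```text
t 48.55 tcp [424.   85.2  35.5] yawz -3.51 tilt [-0.09  0.01 -1.  ] F [0.3 0.3 0.2] gap 36.1 j [-0.42  0.63  0.17  2.34 -0.48  0.28  0.12]
expected px of point under tcp z24 [[313.5 284.5]]
top [297 264  40  23 551] [425.8  90.   24. ] tool dx,dy,dz [-4.9 -0.1  1.4]
```

View pics/w36b.png

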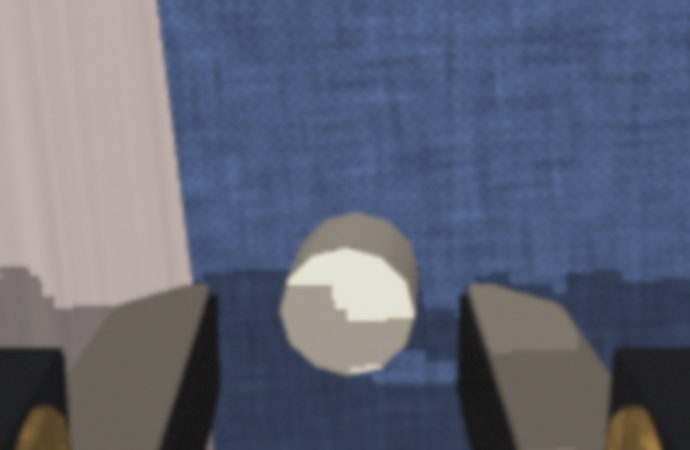

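Call:
step_arm --pt "0.036 0 0.006 0.001 0 0 0" --pt "0.036 0 0.012 0.0015 0 0 0" --pt "0.036 0 0.018 0.002 0 0 0" --pt "0.036 0 0.018 0.002 0 0 0" --pt "0.0 0 0.018 0.002 0 0 0" --pt "0.0 0 0.018 0.002 0 0 0" --pt "0.0 0 0.018 0.002 0 0 0" --newtons 15

```text
t: 49.3
position: [424.6, 84.7, 17.4]
tool_rot: [-1.241, 1.32, -1.21]
force: [-0.0, 0.2, -0.7]
finger_gap: 20.0
```

Call:
step_arm --pt "0.0 0 -0.02 0 0 0 0" --pt "0.0 0 -0.05 0 2.5 0 0" --pt "0.0 0 -0.1 0 5 0 0" --pt "0.0 0 -0.14 0 5 0 0" --pt "0.0 0 -0.19 0 5 0 0" --pt "0.0 0 -0.2 0 5 0 0" --pt "0.0 0 -0.2 0 5 0 0"

```text
t: 50.0
position: [442.8, 84.3, 218.2]
tool_rot: [-1.175, 1.252, -1.254]
force: [-1.0, -0.1, -0.8]
finger_gap: 20.6
```

Run:
```python
from h import *
np.set_printoptions(precision=4,suppress=True)
st();crop(cam("wrist"),200,150,430,330,3,"w37"); goal(-3.4,[600.3,-260.5,220])
```

```text
t 50.0 tcp [442.8  84.3 218.2] yawz -3.47 tilt [ 0.004  0.002 -1.   ] F [-1.  -0.1 -0.8] gap 20.6 j [-0.71  0.3   0.52  2.23 -0.24  0.66 -0.08]
shift [ 0.3345 -0.0035  0.179 ] turn [-0.07 -0.07 -0.07] t 50.05
```

View pics/w37.png

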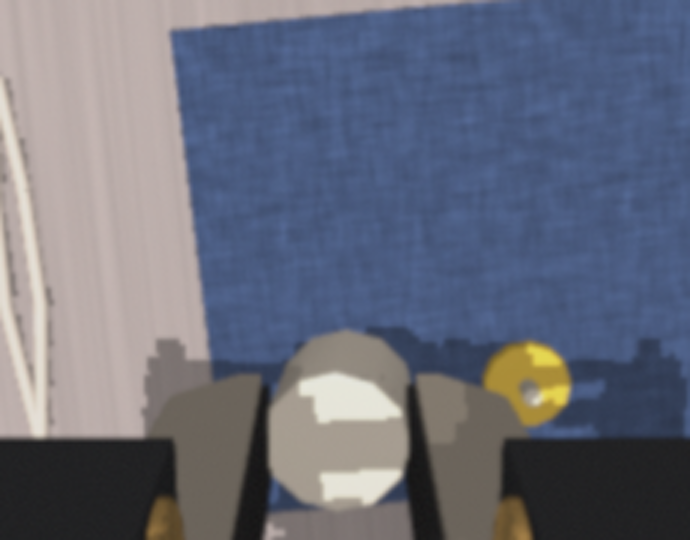

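Call:
step_arm --pt "0.0 0.02 -0.004 0.015 0 0 0" --pt "0.0 0.06 -0.004 0.035 0 0 0" --pt "0.0 0.1 -0.004 0.055 0 0 0" --pt "0.0 0.14 -0.004 0.075 0 0 0" --pt "0.0 0.18 -0.004 0.1 0 0 0" --pt "0.0 0.22 -0.004 0.12 0 0 0" --pt "0.0 0.26 -0.004 0.14 0 0 0" --pt "0.0 0.295 -0.004 0.16 0 0 0" --pt "0.0 0.32 -0.004 0.175 0 0 0" --pt "0.0 0.334 -0.004 0.179 0 0 0"

```text
t: 51.05
position: [599.8, -263.1, 217.4]
tool_rot: [-1.181, 1.259, -1.254]
force: [0.5, -0.6, -0.8]
finger_gap: 20.4
```

Call:
step_arm --pt "0.0 0 0 0 0 0 0" --pt "0.0 0 0 0 0 0 0" --pt "0.0 0 0 0 0 0 0"

```text
t: 51.35
position: [599.6, -258.7, 219.9]
tool_rot: [-1.18, 1.255, -1.252]
force: [0.2, 0.8, 1.2]
finger_gap: 20.2
```

Run:
```python
from h import *
np.set_printoptions(precision=4,suppress=True)
st(); c=cam("wrist","w38")
goal(-3.4,[600.3,-260.5,131]); print(proj(c,[[600.3,-260.5,126]]))
```

```text
t 51.35 tcp [ 599.6 -258.7  219.9] yawz -3.43 tilt [-0.001  0.001 -1.   ] F [0.2 0.8 1.2] gap 20.2 j [ 0.01  0.55  0.49  1.79 -0.32  0.88  0.58]
shift [0.0018 0.0893 0.0006] turn [ 0.03 -0.02 -0.07] t 51.4
[[312.8895 244.1941]]
```

View pics/w38.png

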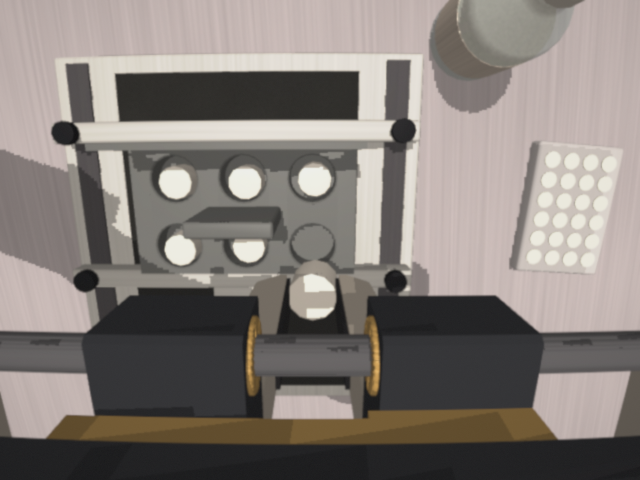

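Call:
step_arm --pt "0.0 0.001 0.01 0.0005 0 0 0" --pt "0.0 0.001 0.03 0.0005 0 0 0" --pt "0.0 0.001 0.05 0.0005 0 0 0" --pt "0.0 0.001 0.062 0.0005 0 0 0" --pt "0.0 0.001 0.07 0.0005 0 0 0" --pt "0.0 0.001 0.077 0.0005 0 0 0" --pt "0.0 0.001 0.084 0.0005 0 0 0" --pt "0.0 0.001 0.089 0.0005 0 0 0" --pt "0.0 0.001 0.089 0.0005 0 0 0" --pt "0.0 0.001 0.089 0.0005 0 0 0"

```text
t: 52.4
position: [600.6, -261.9, 131.7]
tool_rot: [-1.179, 1.254, -1.255]
force: [-0.2, 0.3, -0.9]
finger_gap: 19.8
```

Call:
step_arm --pt "0.028 0 0 0 0 0 0" --pt "0.028 0 0 0 0 0 0" --pt "0.028 0 0 0 0 0 0" --pt "0.028 0 -0.02 0 0 0 0" --pt "0.028 0 -0.05 0 0 0 0" --pt "0.028 0 -0.08 0 0 0 0" --pt "0.028 -0.0 -0.12 0 0 0 0" --pt "0.028 -0.0 -0.15 0 0 0 0" --pt "0.028 -0.0 -0.15 -0.045 0 0 0" --pt "0.028 -0.0 -0.15 -0.045 0 0 0"

```text
t: 53.4
position: [550.7, -259.7, 282.6]
tool_rot: [-1.178, 1.258, -1.256]
force: [-0.2, -0.3, -0.3]
finger_gap: 28.0
```

Call:
step_arm --pt "0.028 0 0 0 0 0 0" --pt "0.028 0 0 0 0 0 0"

```text
t: 53.6
position: [556.3, -258.7, 281.5]
tool_rot: [-1.179, 1.254, -1.254]
force: [1.0, 0.5, -0.4]
finger_gap: 27.7
```

Run:
```python
from h import *
st(); c=cam("wrist","w39"); crop(c,150,40,500,300,2.2,"w39b"); s=cam("scene"); crop(s,70,200,270,410,3,"s39"); crop(cam("side"),270,120,450,265,4,"d39")
```

```text
t 53.6 tcp [ 556.3 -258.7  281.5] yawz -3.49 tilt [ 0.  0. -1.] F [ 1.   0.5 -0.4] gap 27.7 j [-0.02  0.44  0.53  1.82 -0.27  0.96  0.56]
```

View pics/w39b.png

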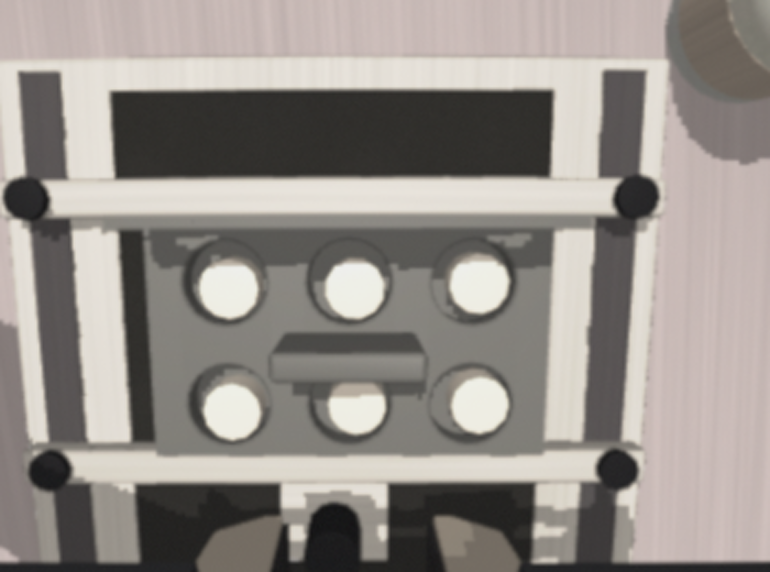

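View pics/d39.png

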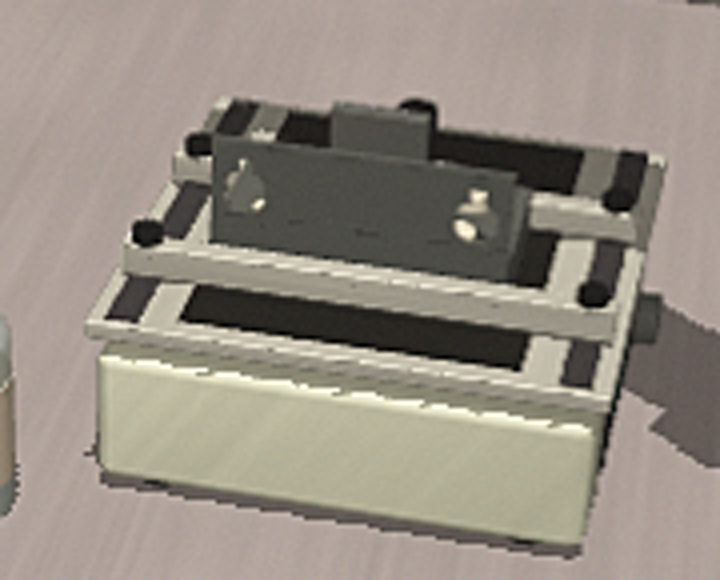

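View pics/s39.png

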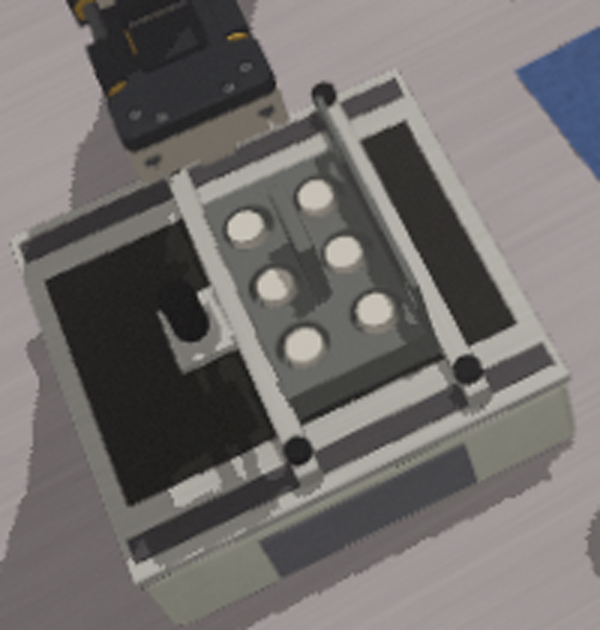

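Run:
```python
from h import *
c=cam("wrist"); W=lambda p:np.array(p,float)/2.2+[150,40]
k=onz(c,W([[26,199],[636,196],[50,470],[617,470]]),123); print(k, np.linalg.norm(k[0]-k[2]),np.linalg.norm(k[1]-k[3]))
e=onz(c,W([[350,216],[350,456]]),118);print(e,np.linalg.norm(e[0]-e[1]))
t=W([[228,288],[354,289],[479,284],[233,409],[356,407],[480,404]]);P=onz(c,t,130);print(P)
wm=onz(c,W([[226,281],[349,281],[472,281],[230,404],[351,404],[471,402]]),126);print((P-wm)[:,:2].round(1))
s=cam("scene","s40");
h=onz(c,W([[273,352],[428,354]]),180);v=h[1]-h[0];print("handle yaw",np.rad2deg(np.arctan2(v[1],v[0])))
```

```text
[[ 440.46 -175.88  123.  ]
 [ 663.03 -188.54  123.  ]
 [ 434.52 -278.87  123.  ]
 [ 657.02 -292.41  123.  ]] 103.1619441897301 104.04189673090923
[[ 558.35 -189.74  118.  ]
 [ 552.59 -281.67  118.  ]] 92.11430903965584
[[ 512.55 -212.49  130.  ]
 [ 558.27 -215.69  130.  ]
 [ 603.72 -216.6   130.  ]
 [ 510.12 -257.45  130.  ]
 [ 556.32 -259.5   130.  ]
 [ 602.87 -261.17  130.  ]]
[[ 1.1 -2.3]
 [ 1.7 -2.7]
 [ 2.  -0.9]
 [ 1.6 -1.2]
 [ 1.9 -0.4]
 [ 2.9 -0.1]]
handle yaw -4.232763941443044
```

View pics/s40.png

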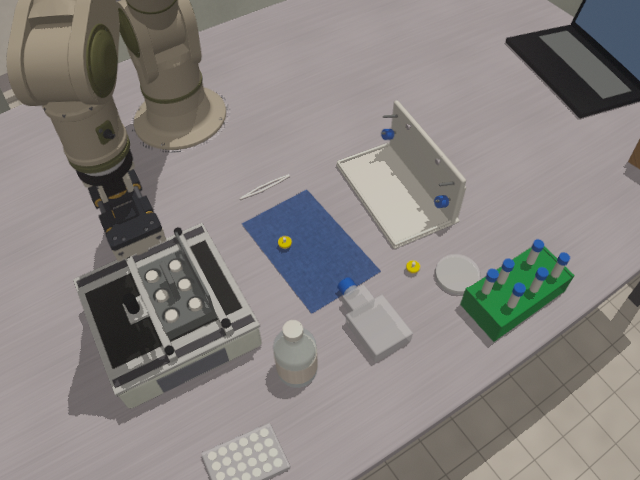

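Run:
```python
from h import *
s=cam("scene"); f=s["frame"]
crop(s,150,300,250,370,7,"s41")
A=lambda p:np.array(p,float)/3+[70,200]
print(onz(s,A([[298,450],[467,368]]),125), "knob",onz(s,A([[178,290]]),148))
```

```text
[[ 661.21 -292.59  125.  ]
 [ 666.39 -189.51  125.  ]] knob [[ 544.96 -310.32  148.  ]]
```

View pics/s41.png

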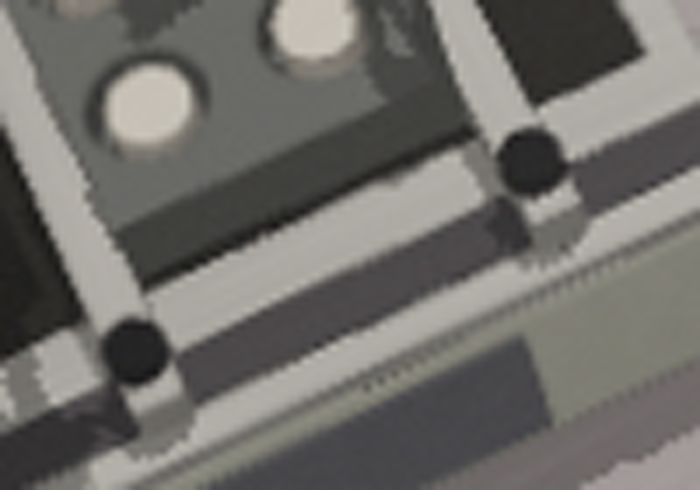

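```bash
python3 -c "
from workcell import ctrl
print(ctrl.hand_in()); print(ctrl.get_obs()['t'])"
```

```text
the job is handed in; nothing more can be done
None
the job is handed in; nothing more can be done
```

The job is done and handed in at about 54 s on the robot's clock; hand-in gave no verdict. I lifted the carrier 15 mm on its studs, drew it off, and stood it on the shaker between the bars. I then slid the movable bar up until the carrier was snug and put all six plugs into wells of their own.

**What the last checks showed:**
- **Plugs:** all six sit in the carrier, one per well, within about 3 mm of the well axes. The pad holds only the yellow filter.
- **Carrier:** it touches both bars. Its handle measured about 1° off the bars, against 3° allowed.
- **Bystanders:** none of them shows any visible move in the last scene picture.
- **Robot:** the gripper was clear, about 150 mm above the carrier.

**A disagreement:** the bar gap came out at about 90 mm from how far the bar's end caps had moved, in both cameras. A rough reading of the bar edges in the wrist camera gave 92 mm. Both are under the 93 mm limit. When I pushed the bar home, the knob stopped moving while the force rose to 18 N, which also points to snug.

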